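# Open the battery slide of an upturned portion scale with a release pin

### The arm

A 6-joint arm with a two-finger parallel gripper is mounted at the origin on the work surface. World frame = base frame: x ahead of the robot, y to its left, z up, the work surface at z = 0. Lengths are in m, angles in rad, forces in N, time in s.
With the tool pointing down it reaches from about 0.375 to 0.975 m from the base axis. Payload 3.8 kg.
Tool frame: the origin (TCP) lies midway between the tips of the shut fingers; the grasp point (between the pads) lies 19 mm behind it; z points along the fingers, y is the line along which they close (so a half turn about z gives the same grasp; the last joint's range is limited). The gripper opens to 85 mm and grips with 20 to 120 N. Pads are 22 mm wide; open, the fingers measure 114 mm over their backs; the gripper's body (76 mm by 85 mm) begins 54 mm behind the grasp point. The pads swing forward as they close: fully open they stand 13 mm farther back than shut.
Start: joints at [1.25, 0.264, 1.604, -0, 1.274, -0.037], TCP at [0.189, 0.648, 0.231] pointing down, gripper open.
Joint ranges: [-2.63, 2.63], [-0.94, 2.18], [0.31, 2.57], [-1.31, 4.45], [0, 2.66], [-2.55, 2.55]. Speed limits (rad/s): [2.57, 2.57, 3.14, 3.14, 3.14, 3.14].

### API

Orientations are given as a rotation vector (axis times angle).
In Python, from workcell import bot, imaging gives the robot as it stands.
- The arm moves only by the tool step_arm, never from a script. Its argument "series" is a list of rows, each an object of numbers: "grip": the closure, from -1 (fully open) to 1 (shut); "x", "y", "z": the shift along the tool's x, y, z normalised to -1 to 1, where 1 is 500 mm; "ax", "ay", "az": the turn, a rotation vector about the tool's x, y, z normalised to -1 to 1, where 1 is 30 degrees. A call has 1 to 12 rows; each row is the pose to reach, as a shift and turn from the pose commanded when the call began, along the tool's axes at that moment; what a row does not reach only later rows make up. A row lasts 1/10 s, in which the tool goes at most 50 mm and 8.59 degrees, less where a joint would pass 70% of its speed; a pose out of reach is approached as far as the arm can. A call with a number of a shift or a turn outside -1 to 1 is refused whole. A call with a gripper value outside its range is refused whole. The fingers move at their own pace and stop on an object; "force" is the grip in N (left out, the last holds). Time passes only in rows, so rows that repeat a pose let the fingers close. It gives the time, the measured TCP pose, the force, the opening and the grip force at its end, in the units of the state.
- bot.read_state(): the state, without advancing time (a new reading comes with each control period).
- imaging.read_camera(name): name is "scene" or "top" or "wrist"; returns a dict with "img" (384x512x3 uint8, red, green, blue), "fx", "fy", "cx", "cy" (pixels), "R" (3x3) and "t" (3): a world point X has camera coordinates R X + t. Camera axes: x right, y down, z forward; pixel columns grow to the right and rows downward; lengths in m; the calibration is good to about 2 mm. A picture is of the moment at which its call begins. There is no depth.
- bot.finish_job(): hands the job in; it is judged then, once.
The state is a dict: "time": time; "q": joint angles; "joint_vel": joint speeds; "joint_torque": joint torques, N m; "tool_pos": TCP position; "tcp_rot": TCP orientation; "wrist_force": force on the tool from outside, world axes, zero at the start; "torque": the same for the moment, N m; "width": opening from 0.0 (shut) to 1.0 (fully open); "grip_force": force on a finger pad.
Only numpy, scipy, OpenCV 4.12 (cv2) and the standard library are available. Lean on these libraries where they do the work, as an engineer would, in place of code of your own. Each camera call takes 0.05 s, during which the arm holds its last target. There are 200 camera calls.

### The job

The kitchen scale lies upside down for a battery change. Take the orange-handled release pin from the wooden tool stand, press the red stud down in the ringed hole of the battery slide with its steel tip and, keeping the stud held down, push the slide along its arrow all the way to its end stop; then stand the pin back in its own hole. Go by feel: the plastic latch breaks if the pin bears on the scale with more than 15 N, nothing but the pin may touch the scale, and the other tools, the new cells, the bowl and the bottle stay where they are.

Things in the scene. Friction and masses are not known exactly. Their poses are not given: they have to be found in the camera images.
- scale: Portion scale, white, lying upside down on its steel platter, fixed; footprint 250 (x) by 190 (y) mm. Origin: footprint's centre on the counter, z up. Its underside (now on top) is 48 mm up; four rubber feet, 26 mm across, rise 10 mm more at x = +-105, y = +-75 mm. The grey battery slide lies flush in a track along y = 0 and opens to the scale's +x (white arrow).
- recess (a point): Centre of the mouth of the red-ringed hole, in the slide's face, 48 mm above the counter; moves with the slide; x = opening direction, z up. Hole 12 mm across, walls 14 mm deep. In it a flat red stud, 10 mm across, its top 4 to 14 mm below the mouth (varies, not measured), on a sprung latch: gives at 2 N, +1 N per mm, frees the slide at 3 mm (5 N), hard stop at 4.5 mm (6.5 N).
- slide (a joint): How far the slide is open, m: 0 closed, 0.0605 at the end stop. Grey plate 96 by 64 mm, 5 mm thick; drags with 2 to 3 N. The latch under the stud sits in a keeper strip with notches at 0, 30 and 60 mm: let up, it springs into a notch and locks the slide; pushing a locked slide only loads the latch. Let go at the end, it locks open.
- pin: Release pin, upright in one of the stand's holes. Origin: its blunt tip, z up along the tool. Steel pin 6 mm across, 48 mm long; dark collar 18 mm across from 48 to 54 mm; round orange handle 16 mm across from 54 to 110 mm above the tip. About 60 g. It stands on its collar, the tip 7 mm above the counter.
- pin_tip (a point): The centre of the release pin's tip (the same point as its origin).
- stand: Wooden tool stand, fixed: block 52 (x) by 165 (y) by 55 (z) mm, origin at the centre of its underside, z up. Three round holes, 10 mm across with a small chamfer, 50 mm deep, at y = -55, 0 and 55 mm in a row along its middle; which tool stands in which varies.
- driver: Screwdriver with a short blue handle (21 mm across), standing in another hole of the stand; its top is 103 mm above the counter. Leave it alone.
- thermometer: Probe thermometer with a round dial (38 mm across) standing in the third hole of the stand; its top is 91 mm above the counter. Leave it alone.
- new_cells: Card of four new AA cells lying on the counter, 58 by 62 by 18 mm, origin at the centre of its underside. Leave it alone.
- bowl: White bowl, 120 mm across, 62 mm high, origin at the centre of its foot. Leave it alone.
- water: Water bottle, 64 mm across, 210 mm high, origin at the centre of its foot. Leave it alone.
Not all that is in view belongs to the job. Leave any green or pink look-alike of the pin alone.

How it is judged:
On the way, in this order (a step that is already met when the one before it is completed fails the run):
1. the release pin is held and drawn out of the stand (z of pin_tip in the frame of stand above 0.058 m and contact force between the fingers and pin above 1 N), for 0.2 s.
2. the battery slide is out to its end stop (within 4 mm), pushed there with the held pin's tip down in the hole (value of joint slide above 0.0565 m and z of pin_tip in the frame of recess below -0.006 m and horizontal distance between pin_tip and recess below 0.008 m and contact force between the fingers and pin above 1 N), for 0.1 s.
At the end, for the whole second after the job is handed in: The battery slide is open to its end stop (within 4 mm), and the release pin stands back in its own hole of the stand: fully down (its tip within 6 mm of where it was at the start), upright within 7 degrees, at rest and let go (value of joint slide above 0.0565 m and distance of pin from where it was at the start of the episode below 0.006 m and angle between pin's own z axis and vertical below 0.12 rad and linear speed of pin below 0.02 m/s and not (contact force between the fingers and pin above 0.2 N)); the robot touches nothing.
It fails at once if the pin bears on the scale with more than 15 N (contact force between pin and scale above 15 N).
It fails at once if the pin's tip leaves the hole while the slide is only part way out (value of joint slide between 0.006 and 0.054 m and z of pin_tip in the frame of recess above -0.002 m).
It fails at once if the fingers or the arm touch the scale (contact force between any of the fingers, the arm and scale above 1 N).
It fails at once if another tool is shifted by more than 15 mm or tipped in the stand (distance of any of driver, thermometer from where it was at the start of the episode above 0.015 m or angle between any of driver, thermometer's own z axis and vertical above 0.3 rad).
It fails at once if the new cells, the bowl or the bottle are shifted by more than 20 mm (distance of any of new_cells, bowl, water from where it was at the start of the episode above 0.02 m).
It also fails if it takes over 54 s, if anything falls off the work surface, if the arm or the gripper's body presses on something with over 40 N, if the wrist force passes 120 N, or if a joint passes its speed limit or range.

## Working session

There is one attempt and no reset: what is moved stays moved. The work goes in short steps, Python scripts to look and compute and a tool call to move; the robot and the scene stay as the last step left them, time stands still between calls to the robot, and variables do not carry over. Pictures are saved under pics/ and viewed, at most 10 in all, crops included, and the job is handed in when it is done.

Besides the shell and the picture viewer there is one more tool, called after "Request:" as name(argument=value, ...), one argument or row to a line, values as JSON. step_arm: Moves the arm, as the interface text tells. Scaled input: -1 to 1 covers 500 mm each way for a shift and 30 degrees each way for a turn. Its arguments: {"type":"object","properties":{"series":{"type":"array","items":{"type":"object","properties":{"grip":{"type":"number"},"x":{"type":"number","minimum":-1,"maximum":1},"y":{"type":"number","minimum":-1,"maximum":1},"z":{"type":"number","minimum":-1,"maximum":1},"ax":{"type":"number","minimum":-1,"maximum":1},"ay":{"type":"number","minimum":-1,"maximum":1},"az":{"type":"number","minimum":-1,"maximum":1}}}},"force":{"type":"number"}},"required":["series"]}

```bash
mkdir -p pics
cat > h.py <<'E'
import numpy as np, cv2
from workcell import bot, imaging
from scipy.spatial.transform import Rotation as Ro
def cam(n):
    c=imaging.read_camera(n); c['R']=np.array(c['R']); c['t']=np.array(c['t']); c['img']=np.array(c['img']); return c
def ray(c,u,v,z):
    d=c['R'].T@np.array([(u-c['cx'])/c['fx'],(v-c['cy'])/c['fy'],1]); o=-c['R'].T@c['t']
    return o+d*(z-o[2])/d[2]
def proj(c,X):
    p=c['R']@np.array(X)+c['t']; return np.array([c['fx']*p[0]/p[2]+c['cx'],c['fy']*p[1]/p[2]+c['cy']])
def save(n,img,s=1):
    cv2.imwrite('pics/'+n,cv2.resize(cv2.cvtColor(img,cv2.COLOR_RGB2BGR),None,fx=s,fy=s,interpolation=cv2.INTER_CUBIC))
def blobs(c,f,amin=8):
    hsv=cv2.cvtColor(c['img'],cv2.COLOR_RGB2HSV).astype(int); m=f(*[hsv[...,i] for i in range(3)]).astype(np.uint8)
    n,l,s,ce=cv2.connectedComponentsWithStats(m); return [(tuple(s[i]),ce[i].round(1)) for i in range(1,n) if s[i][4]>=amin],l
def toolshift(X,yaw=None):
    s=bot.read_state(); R=Ro.from_rotvec(s['tcp_rot']).as_matrix(); return R.T@(np.array(X)-np.array(s['tool_pos']))/0.5
E
python3 - <<'E'
from h import *
s=bot.read_state(); print(s); print(Ro.from_rotvec(s['tcp_rot']).as_matrix().round(3))
ims=[]
for n in('top','scene'):
    c=cam(n); np.savez('c_'+n,**c); ims.append(c['img']); print(n,c['fx'],(-c['R'].T@c['t']).round(3),c['R'].round(2).tolist())
    for nm,f in(('orange',lambda h,s,v:(h>5)&(h<20)&(s>150)&(v>110)),('red',lambda h,s,v:((h<5)|(h>174))&(s>140)&(v>80)),('blue',lambda h,s,v:(h>95)&(h<125)&(s>120)&(v>50))):
        print(nm,[(tuple(map(int,b[0])),b[1].tolist()) for b in blobs(c,f)[0]])
save('a.png',ims[0],1.5);save('b.png',ims[1],1.5)
E
```

```text
{'time': 0.0, 'q': array([ 1.25011266e+00,  2.64769648e-01,  1.60535802e+00,  7.00287770e-06,
        1.27369830e+00, -3.68980389e-02]), 'joint_vel': array([-0.00163457, -0.00130434, -0.00062923, -0.00092119,  0.00244217,
       -0.0011587 ]), 'joint_torque': array([-2.61681871e-04, -5.15122783e+01, -3.67304707e+01, -1.39619929e-04,
        1.33323896e-02, -2.52726215e-05]), 'tool_pos': array([0.18876492, 0.64731611, 0.22995954]), 'tcp_rot': array([-0.44422094, -3.10961791,  0.00344984]), 'wrist_force': array([-0.20184513,  1.01741923, -0.03227725]), 'torque': array([-0.03382155,  0.0017912 ,  0.02761743]), 'grip_force': 0.0, 'width': 1.0011437102222176}
[[-0.96   0.28  -0.001]
 [ 0.28   0.96  -0.002]
 [ 0.    -0.002 -1.   ]]
top 427.4501469552032 [0.367 0.028 1.141] [[0.01, -1.0, 0.01], [-0.98, -0.01, -0.18], [0.18, -0.01, -0.98]]
orange [((320, 218, 32, 13, 214), [332.6, 223.2]), ((359, 219, 25, 10, 138), [372.2, 222.4]), ((362, 229, 7, 2, 9), [364.7, 229.8]), ((320, 235, 38, 3, 78), [336.4, 236.1])]
red [((114, 65, 56, 75, 1295), [142.4, 106.0]), ((75, 144, 13, 13, 126), [81.3, 149.8]), ((193, 186, 5, 5, 18), [194.9, 187.8])]
blue [((247, 82, 37, 35, 1021), [264.7, 98.9]), ((328, 222, 10, 8, 60), [332.7, 225.8])]
scene 381.9356262024641 [ 1.048 -0.692  0.659] [[0.83, 0.56, -0.01], [0.32, -0.48, -0.82], [-0.47, 0.67, -0.58]]
orange [((178, 223, 25, 17, 93), [189.8, 230.2]), ((148, 229, 7, 4, 21), [150.9, 230.6]), ((150, 244, 27, 17, 86), [163.6, 251.1])]
red [((345, 101, 9, 4, 29), [348.9, 102.6]), ((356, 155, 68, 33, 469), [391.0, 172.4])]
blue [((279, 9, 40, 40, 1254), [298.3, 27.3]), ((25, 24, 19, 10, 107), [33.7, 28.7]), ((266, 37, 8, 8, 57), [269.8, 40.7]), ((183, 208, 8, 17, 59), [186.7, 213.9]), ((330, 240, 45, 32, 1102), [352.3, 255.6])]
```

View pics/a.png

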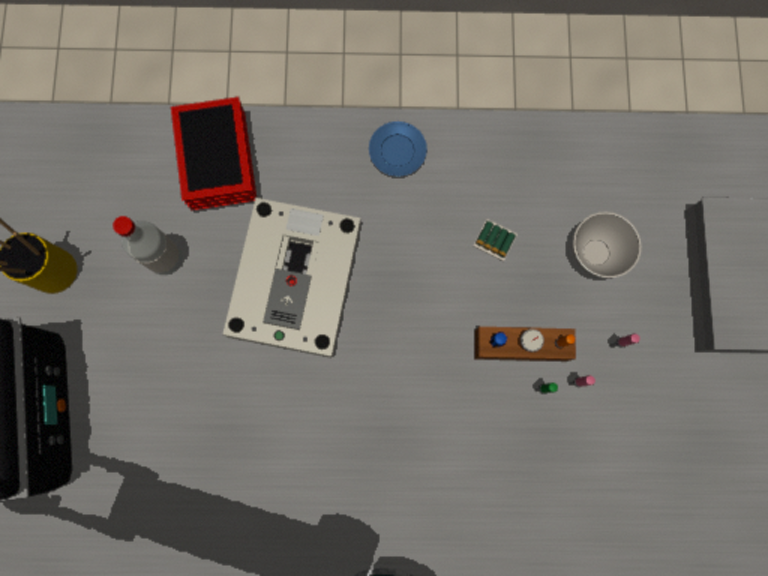

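View pics/b.png

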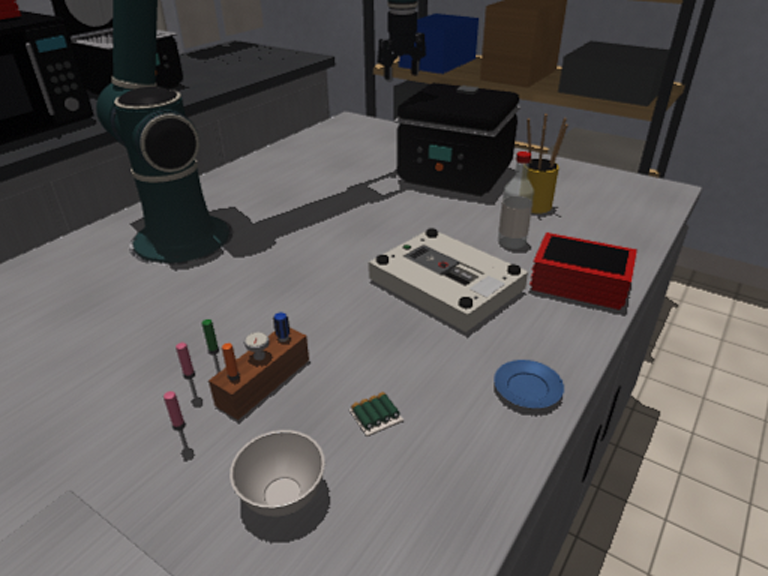

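The overview shows the scale at about (293,277), with its ringed hole at (291,281). The stand is at (525,343) with the pin at its right end, (566,340). All pixels are in the 1.5x top view. I'll zoom in and measure next.

Run:
```python
from h import *
L=lambda n:dict(np.load(f'c_{n}.npz'))
t,s=L('top'),L('scene')
a=cv2.resize(t['img'][125:245,140:250],None,fx=4,fy=4,interpolation=cv2.INTER_CUBIC)[:480,:400]
b=cv2.resize(t['img'][205:255,310:390],None,fx=5,fy=5,interpolation=cv2.INTER_CUBIC)[:240,:400]
d=cv2.resize(s['img'][215:285,135:215],None,fx=5,fy=5,interpolation=cv2.INTER_CUBIC)[:345,:400]
C=np.zeros((600,800,3),np.uint8); C[:480,:400]=a[:,:400]; C[:240,400:]=b; C[245:590,400:]=d
save('c.png',C)
# scale: feet (dark) at z=.058
bl,l=blobs(t,lambda h,s,v:v<45,30); 
for b_ in bl:
    x,y,w,h,A=b_[0]
    if 145<x<250 and 125<y<245: print('dark',b_[0][:5],b_[1],ray(t,*b_[1],.058).round(4))
for n,c in(('top',t),('scene',s)):
    bl,l=blobs(c,lambda h,s,v:(h>5)&(h<14)&(s>215)&(v>150),5)
    print(n,'orange',[(tuple(map(int,q[0])),q[1].tolist()) for q in bl])
print('ring',ray(t,194.9,187.8,.048).round(4))
bl,l=blobs(t,lambda h,s,v:((h<22))&(s>110)&(v>50),300)
for b_ in bl:
    x,y,w,h,A=b_[0]
    if 300<x<390 and y>200: 
        r=cv2.minAreaRect(np.argwhere(l==l[int(y+h-3),int(x+w//2)])[:,::-1].astype(np.float32)); print('stand',b_[0],r,[ray(t,*p,.055).round(4).tolist() for p in cv2.boxPoints(r)])
```

```text
dark (np.int32(172), np.int32(136), np.int32(8), np.int32(8), np.int32(57)) [175.6 139.3] [0.7237 0.2135 0.058 ]
dark (np.int32(227), np.int32(146), np.int32(9), np.int32(9), np.int32(54)) [231.1 150.1] [0.6963 0.0668 0.058 ]
dark (np.int32(190), np.int32(162), np.int32(17), np.int32(20), np.int32(201)) [198.1 171. ] [0.6386 0.1516 0.058 ]
dark (np.int32(153), np.int32(213), np.int32(9), np.int32(8), np.int32(59)) [157.2 216.3] [0.5184 0.252  0.058 ]
dark (np.int32(211), np.int32(224), np.int32(8), np.int32(8), np.int32(54)) [214.5 227.5] [0.4915 0.1053 0.058 ]
top orange []
scene orange []
ring [0.596  0.1597 0.048 ]
stand (np.int32(318), np.int32(218), np.int32(66), np.int32(22), np.int32(1069)) ((350.5, 228.5), (21.0, 65.0), 90.0) [[0.5195, -0.1594, 0.055], [0.5215, -0.3272, 0.055], [0.4674, -0.3248, 0.055], [0.4655, -0.1585, 0.055]]
```

View pics/c.png

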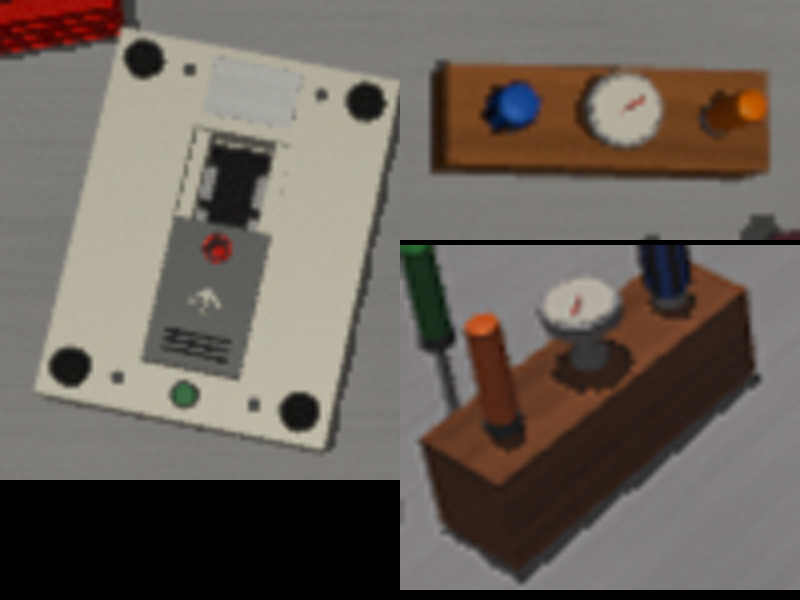

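The crop shows the slide's arrow pointing up in the image, which is world +x. The ring is near (217,248) in the crop, and the orange pin is at the stand's right end. The feet spacing comes out at 209 x 149 mm, against 210 x 150 given, so it fits. Scale yaw is -10.6° and its centre is (0.6075, 0.159). I'll move the wrist camera over the scale to refine the hole position.

Request:
step_arm(
  series=[
    {"x":-0.96,"y":-0.73,"z":-0.14,"az":1,"grip":0},
    {"x":-0.96,"y":-0.73,"z":-0.14,"az":1,"grip":0},
    {"x":-0.96,"y":-0.73,"z":-0.14,"az":1,"grip":0},
    {"x":-0.96,"y":-0.73,"z":-0.14,"az":1,"grip":0},
    {"x":-0.96,"y":-0.73,"z":-0.14,"az":1,"grip":0},
    {"x":-0.96,"y":-0.73,"z":-0.14,"az":1,"grip":0},
    {"x":-0.96,"y":-0.73,"z":-0.14,"az":1,"grip":0},
    {"x":-0.96,"y":-0.73,"z":-0.14,"az":1,"grip":0},
    {"x":-0.96,"y":-0.73,"z":-0.14,"az":1,"grip":0},
    {"x":-0.96,"y":-0.73,"z":-0.14,"az":1,"grip":0},
    {"x":-0.96,"y":-0.73,"z":-0.14,"az":1,"grip":0},
    {"x":-0.96,"y":-0.73,"z":-0.14,"az":1,"grip":0},
  ],
)

```text
validation failed for argument at $.se...
```

Request:
step_arm(
  series=[
    {"az":0.9},
    {"az":0.9},
    {"az":0.9},
    {"az":0.9},
  ],
)

```text
validation failed for argument at $.se...
```

Request:
step_arm(
  series=[
    {"az":0.9},
    {"az":0.9},
    {"az":0.9},
    {"az":0.9},
    {"az":0.9},
  ],
)

```text
validation failed for argument at $.se...
```

Run:
```python
from h import *
s=bot.read_state(); R=Ro.from_rotvec(s['tcp_rot']).as_matrix(); print(s['time'],s['tool_pos'],s['width']);print(R.round(4))
c=cam('wrist'); np.savez('c_w1',**c); print(c['fx'],(-c['R'].T@c['t']).round(4),c['R'].round(3).tolist()); save('d.png',c['img'],1.5)
print('tool-frame cam pos',R.T@(-c['R'].T@c['t']-s['tool_pos']))
bl,l=blobs(c,lambda h,s,v:((h<6)|(h>173))&(s>130)&(v>70),20)
for b in bl: print(b,ray(c,*b[1],.048).round(4))
bl,l=blobs(c,lambda h,s,v:v<45,100)
for b in bl: print(b,ray(c,*b[1],.058).round(4))
t=dict(np.load('c_top.npz'));s_=dict(np.load('c_scene.npz'))
print('pin top',ray(t,380.2,225.6,.117),ray(s_,151.2,230.6,.117))
```

```text
0.1 [0.18880514 0.64736348 0.23006342] 1.001893998470667
[[-9.6e-01  2.8e-01 -7.0e-04]
 [ 2.8e-01  9.6e-01 -2.0e-03]
 [ 1.0e-04 -2.1e-03 -1.0e+00]]
326.7891380157794 [0.1165 0.6684 0.3729] [[0.281, 0.96, -0.003], [0.917, -0.268, 0.295], [0.282, -0.086, -0.955]]
tool-frame cam pos [ 0.07530171 -0.00036708 -0.14284337]
((np.int32(0), np.int32(201), np.int32(512), np.int32(183), np.int32(45907)), array([275.6, 324.2])) [0.3729 0.6195 0.058 ]
pin top [ 0.49403831 -0.29928041  0.117     ] [ 0.49681984 -0.2982155   0.117     ]
```

View pics/d.png

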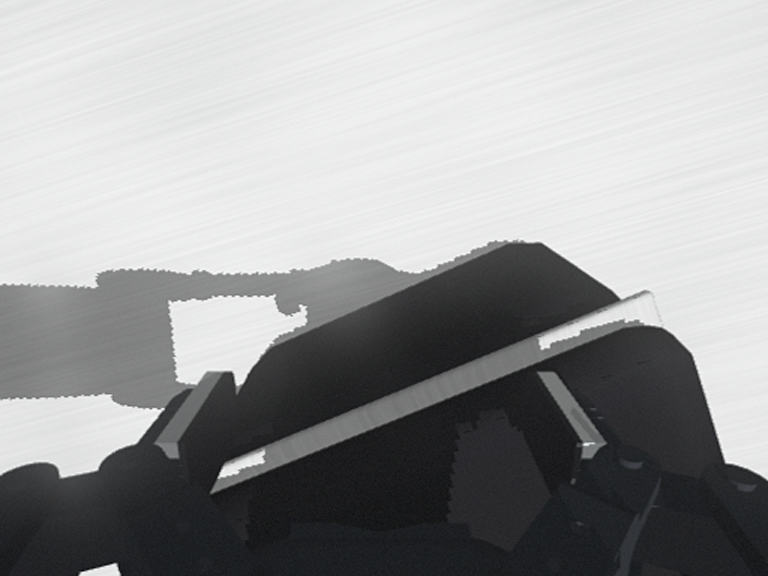

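The wrist view only shows bare counter and the gripper, because all three moves were refused on validation. I'll retry with every key written out.

Request:
step_arm(
  series=[
    {"x":-0.96,"y":-0.73,"z":-0.14,"ax":0.0,"ay":0.0,"az":0.99,"grip":0.0},
  ],
)

```text
time: 0.25
tool_pos: [0.2158, 0.6102, 0.235]
tcp_rot: [-0.673, -3.066, 0.001]
wrist_force: [1.2, -0.1, 0.5]
width: 0.857
grip_force: 0.0
```

Request:
step_arm(
  series=[
    {"x":-0.97,"y":-0.53,"z":-0.13,"ax":0.0,"ay":0.0,"az":0.99,"grip":0.0},
    {"x":-0.97,"y":-0.53,"z":-0.13,"ax":0.0,"ay":0.0,"az":0.99,"grip":0.0},
    {"x":-0.97,"y":-0.53,"z":-0.13,"ax":0.0,"ay":0.0,"az":0.99,"grip":0.0},
    {"x":-0.97,"y":-0.53,"z":-0.13,"ax":0.0,"ay":0.0,"az":0.99,"grip":0.0},
    {"x":-0.97,"y":-0.53,"z":-0.13,"ax":0.0,"ay":0.0,"az":0.99,"grip":0.0},
    {"x":-0.97,"y":-0.53,"z":-0.13,"ax":0.0,"ay":0.0,"az":0.99,"grip":0.0},
    {"x":-0.97,"y":-0.53,"z":-0.13,"ax":0.0,"ay":0.0,"az":0.99,"grip":0.0},
    {"x":-0.97,"y":-0.53,"z":-0.13,"ax":0.0,"ay":0.0,"az":0.99,"grip":0.0},
    {"x":-0.97,"y":-0.53,"z":-0.13,"ax":0.0,"ay":0.0,"az":0.99,"grip":0.0},
    {"x":-0.97,"y":-0.53,"z":-0.13,"ax":0.0,"ay":0.0,"az":0.99,"grip":0.0},
    {"x":-0.97,"y":-0.53,"z":-0.13,"ax":0.0,"ay":0.0,"az":0.99,"grip":0.0},
    {"x":-0.97,"y":-0.53,"z":-0.13,"ax":0.0,"ay":0.0,"az":0.99,"grip":0.0},
  ],
)

```text
time: 1.45
tool_pos: [0.5501, 0.1593, 0.3025]
tcp_rot: [1.446, 2.786, -0.001]
wrist_force: [1.0, -0.6, -0.9]
width: 0.496
grip_force: 0.0
```

Request:
step_arm(
  series=[
    {"x":0.0,"y":0.0,"z":0.0,"ax":0.0,"ay":0.0,"az":0.9,"grip":0.0},
    {"x":0.0,"y":0.0,"z":0.0,"ax":0.0,"ay":0.0,"az":0.9,"grip":0.0},
    {"x":0.0,"y":0.0,"z":0.0,"ax":0.0,"ay":0.0,"az":0.9,"grip":0.0},
    {"x":0.0,"y":0.0,"z":0.0,"ax":0.0,"ay":0.0,"az":0.9,"grip":0.0},
  ],
)

```text
time: 1.85
tool_pos: [0.5467, 0.1641, 0.3016]
tcp_rot: [-2.053, -2.377, 0.001]
wrist_force: [0.3, 0.9, 0.2]
width: 0.498
grip_force: 0.0
```

Request:
step_arm(
  series=[
    {"x":0.0,"y":0.0,"z":0.0,"ax":0.0,"ay":0.0,"az":0.63,"grip":0.0},
    {"x":0.0,"y":0.0,"z":0.0,"ax":0.0,"ay":0.0,"az":0.63,"grip":0.0},
    {"x":0.0,"y":0.0,"z":0.0,"ax":0.0,"ay":0.0,"az":0.63,"grip":0.0},
    {"x":0.0,"y":0.0,"z":0.0,"ax":0.0,"ay":0.0,"az":0.63,"grip":0.0},
  ],
)

```text
time: 2.25
tool_pos: [0.547, 0.1641, 0.3019]
tcp_rot: [-2.41, -2.015, 0.0]
wrist_force: [1.0, -0.3, 0.7]
width: 0.499
grip_force: 0.0
```

Run:
```python
from h import *
s=bot.read_state(); R=Ro.from_rotvec(s['tcp_rot']).as_matrix(); print(s['time'],s['tool_pos'],s['width'],s['q']);print(R.round(4))
c=cam('wrist'); np.savez('c_w1',**c); print((-c['R'].T@c['t']).round(4)); save('e.png',c['img'],1.5)
bl,l=blobs(c,lambda h,s,v:((h<6)|(h>173))&(s>130)&(v>70),20)
for b in bl: print(tuple(map(int,b[0])),b[1],ray(c,*b[1],.048).round(4))
bl,l=blobs(c,lambda h,s,v:v<45,100)
for b in bl: print(tuple(map(int,b[0])),b[1],ray(c,*b[1],.058).round(4))
```

```text
2.25 [0.54695688 0.16407886 0.30187369] 0.49891568270695674 [2.47760453e-01 3.12349923e-02 1.73977394e+00 1.06982947e-04
 1.37089548e+00 4.25853220e-01]
[[ 1.772e-01  9.842e-01 -3.000e-04]
 [ 9.842e-01 -1.772e-01  0.000e+00]
 [-0.000e+00 -3.000e-04 -1.000e+00]]
[0.5603 0.2379 0.4447]
(397, 0, 115, 61, 3280) [439.   28.8] [0.7729 0.2631 0.048 ]
(291, 141, 6, 6, 30) [293.6 143.5] [0.5972 0.1661 0.048 ]
(440, 0, 72, 36, 1448) [475.6  10.7] [0.8059 0.2732 0.058 ]
(0, 238, 512, 146, 33796) [251.4 340.1] [ 0.4958 -0.1035  0.058 ]
```

View pics/e.png

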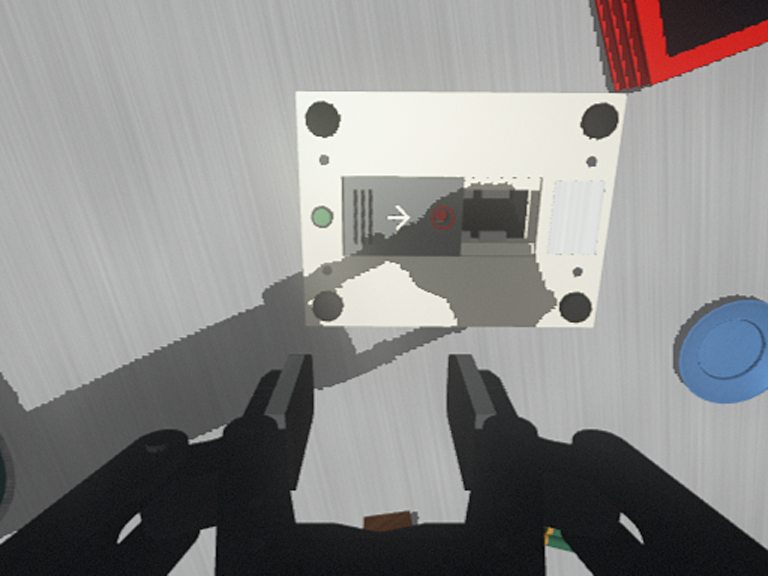

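The wrist view shows the ring at (443,217), the arrow pointing right, and the feet at (322,119), (599,120), (328,306) and (575,307), all in 1.5x pixels. I'll compute positions from these.

Run:
```python
from h import *
c=dict(np.load('c_w1.npz'))
P=[]
for u,v in((322,119),(599,120),(328,306),(575,307)):
    u,v=int(u/1.5),int(v/1.5); g=c['img'][v-16:v+16,u-16:u+16].max(2)<75
    n,l,s,ce=cv2.connectedComponentsWithStats(g.astype(np.uint8)); k=1+s[1:,4].argmax()
    P.append(ray(c,u-16+ce[k][0],v-16+ce[k][1],.058)); print(s[k],P[-1].round(4))
P=np.array(P); print('ctr',P.mean(0)); a=P[1]+P[3]-P[0]-P[2]; print(np.linalg.norm(P[1]-P[0]),np.linalg.norm(P[3]-P[2]),np.linalg.norm(P[2]-P[0]),'yaw',np.degrees(np.arctan2(a[1],a[0])))
im=c['img'][125:165,275:315].astype(int); m=(im[...,0]-np.maximum(im[...,1],im[...,2]))>25
y,x=np.nonzero(m); print(x.min()+275,x.max()+275,y.min()+125,y.max()+125,m.sum()); u,v=(x.min()+x.max())/2+275,(y.min()+y.max())/2+125
X=ray(c,u,v,.048);print('ring',X); yaw=np.arctan2(a[1],a[0]); e=np.array([np.cos(yaw),np.sin(yaw)]); d=(X-P.mean(0))[:2]; print('in scale',d@e, d@[-e[1],e[0]])
s=(im[...,0]-np.maximum(im[...,1],im[...,2]))
for r in s[8:32,8:32]: print(''.join('%4d'%k for k in r))
```

```text
Traceback (most recent call last):
ValueError: attempt to get argmax of an empty sequence
```

```bash
cat > m.py <<'E'
from h import *
c=dict(np.load('c_w1.npz'))
P=[]
for u,v in((322,119),(599,120),(328,306),(575,307)):
    u,v=int(u/1.5),int(v/1.5); w=c['img'][v-13:v+14,u-13:u+14].max(2)
    g=cv2.threshold(w,0,255,cv2.THRESH_OTSU)[1]==0 if v<150 else w<w[13,13]+18
    n,l,s,ce=cv2.connectedComponentsWithStats(g.astype(np.uint8)); k=l[13,13]
    P.append(ray(c,u-13+ce[k][0],v-13+ce[k][1],.058)); print(w[13,13],s[k],P[-1].round(4))
P=np.array(P); print('ctr',P.mean(0)); a=P[1]+P[3]-P[0]-P[2]; print(np.linalg.norm(P[1]-P[0]),np.linalg.norm(P[3]-P[2]),np.linalg.norm(P[2]-P[0]),'yaw',np.degrees(np.arctan2(a[1],a[0])))
im=c['img'][125:165,275:315].astype(int); s=(im[...,0]-np.maximum(im[...,1],im[...,2])); m=s>25
y,x=np.nonzero(m); print(x.min()+275,x.max()+275,y.min()+125,y.max()+125,m.sum()); u,v=(x.min()+x.max())/2+275,(y.min()+y.max())/2+125
X=ray(c,u,v,.048);print('ring',X); yaw=np.arctan2(a[1],a[0]); e=np.array([np.cos(yaw),np.sin(yaw)]); d=(X-P.mean(0))[:2]; print('in scale',d@e, d@[-e[1],e[0]])
for r in s[9:30,9:31]: print(''.join('%4d'%k for k in r))
E
python3 m.py
```

```text
92 [  3   1  23  25 437] [0.5195 0.2553 0.058 ]
73 [  1   2  25  24 469] [0.7231 0.2173 0.058 ]
92 [  3   3  21  20 322] [0.4918 0.1099 0.058 ]
68 [  3   4  21  20 319] [0.6959 0.0715 0.058 ]
ctr [0.60758118 0.16350958 0.058     ]
0.20713593223143595 0.20767645377430383 0.14810459648436322 yaw -10.609945302342373
287 302 137 152 132
ring [0.59810979 0.16467351 0.048     ]
in scale -0.009523770296285079 -0.0005998613118185195
  -3  -3  -1  -2  -4  -2  -3   3   0  -1   1   1   0   2  -2   2  -2  -1   0   0  -2  -3
  -2  -2  -2  -2  -1  -2   1  -2   1  -2   0  -1  -3  -1   0   1  -1  -3  -1   0  -1  -2
  -2  -1  -4  -2   0  -1  -1   0  -2  -3  -4  -4  -5  -5  -3  -4   0  -2  -2  -3   0   1
  -1  -3  -3   0  -1  -1  -3   5  17  25  41  52  45  34  20   2  -2  -1  -2  -1  -1  -2
   0  -3  -3  -1  -2  -6   5  37  59  57  48  44  49  58  58  43   9  -3  -1  -4  -2  -1
  -2  -1   1  -2  -2  23  55  59  42  11   2  -1   3  11  36  57  51  22  -3   0  -1   0
  -2  -2  -2  -4  11  47  48  16  12  35  48  49  35   6   2  24  51  42   8  -2   0   0
  -3  -3  -2   6  35  52  24  14  40  56  56  57
[... 497 characters left out ...]
3  28  57  30  -3   0  12  23  17   5   0  -1  -2  -3  12  49  43   4   0   1
   1  -1  -5  12  46  46   9  -4  -2   1   1   0   0   0  -3   2  37  55  27  -4   0   1
  -1  -2  -2  -3  30  59  35   0  -1   0   1  -3  -1  -3   2  33  62  44   6  -2  -1  -3
   1   0  -1  -1  12  46  63  40   9  -4  -5  -8  -4   6  36  65  52  16  -2   1  -1  -1
   1  -2   0  -2  -1   8  40  62  59  48  35  45  58  60  64  51  15   0  -2  -1   0  -2
  -1   1  -1  -1   0  -2   2  23  43  53  62  64  60  42  22   7  -1  -2   1   0   0   0
   0   0   0  -1  -1  -1   0  -2   3   6   9   9   7   1   1  -1  -4  -1  -1  -3   0   0
  -2  -1   0  -1  -2  -2  -2   2  -1  -2  -3  -1  -3   0  -2   1  -2  -1   1   0  -1  -1
```

Ring outline is clean: the hole is at (0.5981, 0.1647) in the wrist view, against y of about 0.160 in the top view. I'll settle that later with the pin tip and the hole in one view. Next I go above the pin.

Request:
step_arm(
  series=[
    {"x":-0.93,"y":0.062,"z":0.2,"ax":0.0,"ay":0.0,"az":0.0,"grip":0.0},
    {"x":-0.93,"y":0.062,"z":0.2,"ax":0.0,"ay":0.0,"az":0.0,"grip":0.0},
    {"x":-0.93,"y":0.062,"z":0.2,"ax":0.0,"ay":0.0,"az":0.0,"grip":0.0},
    {"x":-0.93,"y":0.062,"z":0.2,"ax":0.0,"ay":0.0,"az":0.0,"grip":0.0},
    {"x":-0.93,"y":0.062,"z":0.2,"ax":0.0,"ay":0.0,"az":0.0,"grip":0.0},
    {"x":-0.93,"y":0.062,"z":0.2,"ax":0.0,"ay":0.0,"az":0.0,"grip":0.0},
    {"x":-0.93,"y":0.062,"z":0.2,"ax":0.0,"ay":0.0,"az":0.0,"grip":0.0},
    {"x":-0.93,"y":0.062,"z":0.2,"ax":0.0,"ay":0.0,"az":0.0,"grip":0.0},
    {"x":-0.93,"y":0.062,"z":0.2,"ax":0.0,"ay":0.0,"az":0.0,"grip":0.0},
    {"x":-0.93,"y":0.062,"z":0.2,"ax":0.0,"ay":0.0,"az":0.0,"grip":0.0},
    {"x":-0.93,"y":0.062,"z":0.2,"ax":0.0,"ay":0.0,"az":0.0,"grip":0.0},
    {"x":-0.93,"y":0.062,"z":0.2,"ax":0.0,"ay":0.0,"az":0.0,"grip":0.0},
  ],
)

```text
time: 3.5
tool_pos: [0.493, -0.2993, 0.2017]
tcp_rot: [-2.413, -2.009, -0.0]
wrist_force: [0.9, 0.9, -0.6]
width: 0.504
grip_force: 0.0
```

Run:
```python
from h import *
s=bot.read_state(); R=Ro.from_rotvec(s['tcp_rot']).as_matrix(); print(s['time'],s['tool_pos'],R[:2,1]);
c=cam('wrist'); np.savez('c_w2',**c); save('f.png',c['img'],1.5)
for z in(.117,.055): print(proj(c,[.4945,-.299,z])*1.5)
bl,l=blobs(c,lambda h,s,v:(h>4)&(h<18)&(s>190)&(v>120),30)
for b in bl: print(tuple(map(int,b[0])),b[1],ray(c,*b[1],.117).round(4))
```

```text
3.5 [ 0.49303809 -0.29925501  0.20168391] [ 0.98345722 -0.18113892]
[382.75055347 292.48642869]
[382.23134039 260.87687235]
```

View pics/f.png

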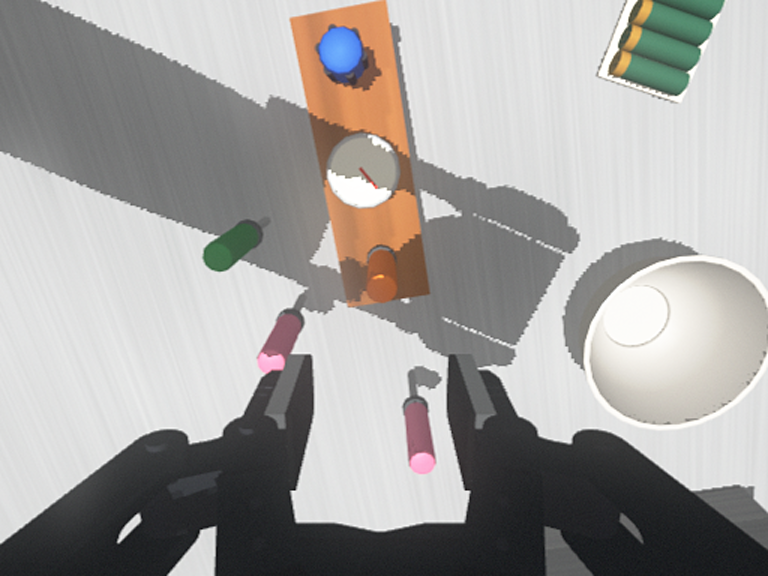

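The pin top is at (382,287) in the 1.5x wrist view, 5 px above the top camera's prediction (about 3 mm in y). I'll aim in between, descend around the handle and close.

Request:
step_arm(
  series=[
    {"x":0.004,"y":0.001,"z":0.1,"ax":0.0,"ay":0.0,"az":0.0,"grip":0.0},
    {"x":0.004,"y":0.001,"z":0.18,"ax":0.0,"ay":0.0,"az":0.0,"grip":0.0},
    {"x":0.004,"y":0.001,"z":0.259,"ax":0.0,"ay":0.0,"az":0.0,"grip":0.0},
    {"x":0.004,"y":0.001,"z":0.259,"ax":0.0,"ay":0.0,"az":0.0,"grip":0.0},
    {"x":0.004,"y":0.001,"z":0.259,"ax":0.0,"ay":0.0,"az":0.0,"grip":0.0},
  ],
)

```text
time: 4.05
tool_pos: [0.4944, -0.2959, 0.0729]
tcp_rot: [-2.411, -2.012, 0.0]
wrist_force: [0.3, -0.1, 0.8]
width: 0.501
grip_force: 0.0
```

Request:
step_arm(
  series=[
    {"x":0.0,"y":0.0,"z":0.0,"ax":0.0,"ay":0.0,"az":0.0,"grip":1.0},
    {"x":0.0,"y":0.0,"z":0.0,"ax":0.0,"ay":0.0,"az":0.0,"grip":1.0},
    {"x":0.0,"y":0.0,"z":0.0,"ax":0.0,"ay":0.0,"az":0.0,"grip":1.0},
    {"x":0.0,"y":0.0,"z":0.0,"ax":0.0,"ay":0.0,"az":0.0,"grip":1.0},
    {"x":0.0,"y":0.0,"z":0.0,"ax":0.0,"ay":0.0,"az":0.0,"grip":1.0},
    {"x":0.0,"y":0.0,"z":0.0,"ax":0.0,"ay":0.0,"az":0.0,"grip":1.0},
    {"x":0.0,"y":0.0,"z":0.0,"ax":0.0,"ay":0.0,"az":0.0,"grip":1.0},
    {"x":0.0,"y":0.0,"z":0.0,"ax":0.0,"ay":0.0,"az":0.0,"grip":1.0},
  ],
  force=80,
)

```text
time: 4.85
tool_pos: [0.4961, -0.2983, 0.0758]
tcp_rot: [2.411, 2.007, 0.003]
wrist_force: [-0.4, 1.2, 6.4]
width: 0.165
grip_force: 77.8
```

Gripped: 77.8 N with the opening matching the handle. I'll draw it straight up.

Request:
step_arm(
  series=[
    {"x":0.0,"y":0.0,"z":-0.05,"ax":0.0,"ay":0.0,"az":0.0,"grip":1.0},
    {"x":0.0,"y":0.0,"z":-0.1,"ax":0.0,"ay":0.0,"az":0.0,"grip":1.0},
    {"x":0.0,"y":0.0,"z":-0.16,"ax":0.0,"ay":0.0,"az":0.0,"grip":1.0},
    {"x":0.0,"y":0.0,"z":-0.24,"ax":0.0,"ay":0.0,"az":0.0,"grip":1.0},
    {"x":0.0,"y":0.0,"z":-0.26,"ax":0.0,"ay":0.0,"az":0.0,"grip":1.0},
    {"x":0.0,"y":0.0,"z":-0.26,"ax":0.0,"ay":0.0,"az":0.0,"grip":1.0},
    {"x":0.0,"y":0.0,"z":-0.26,"ax":0.0,"ay":0.0,"az":0.0,"grip":1.0},
    {"x":0.0,"y":0.0,"z":-0.26,"ax":0.0,"ay":0.0,"az":0.0,"grip":1.0},
    {"x":0.0,"y":0.0,"z":-0.26,"ax":0.0,"ay":0.0,"az":0.0,"grip":1.0},
  ],
)

```text
time: 5.75
tool_pos: [0.4931, -0.2966, 0.2003]
tcp_rot: [-2.412, -2.007, 0.002]
wrist_force: [0.4, 0.2, -1.1]
width: 0.166
grip_force: 78.0
```

Run:
```python
from h import *
for i in range(3):
    s=bot.read_state(); R=Ro.from_rotvec(s['tcp_rot']).as_matrix(); print(s['time'],s['tool_pos'],R[:,1],R[:,2],s['wrist_force'],s['grip_force'])
    c=cam('wrist')
np.savez('c_w3',**c); save('g.png',c['img'],1.5)
t=np.array(s['tool_pos'])
for k in(0,.02,.068): print(k,proj(c,t+R[:,2]*k)*1.5)
```

```text
5.75 [ 0.49309396 -0.29656005  0.20029362] [ 0.9833861  -0.18149302 -0.00347254] [-0.00314176  0.00211    -0.99999284] [ 0.36071667  0.20615655 -1.13354285] 77.97728061676025
5.8 [ 0.49328048 -0.29669427  0.20060246] [ 0.98339258 -0.18146596 -0.00302483] [-0.0027434   0.00180189 -0.99999461] [-0.2507034  -0.73846641 -0.77218097] 77.97680854797363
5.85 [ 0.49347138 -0.29682992  0.20091197] [ 0.98338784 -0.18149919 -0.00252956] [-0.0022997   0.00147688 -0.99999627] [ 0.26998215  0.33572331 -0.07274644] 77.97730207443237
0 [379.77678619 375.33784076]
0.02 [379.77407142 349.25441283]
0.068 [379.76944846 304.83704933]
```

View pics/g.png

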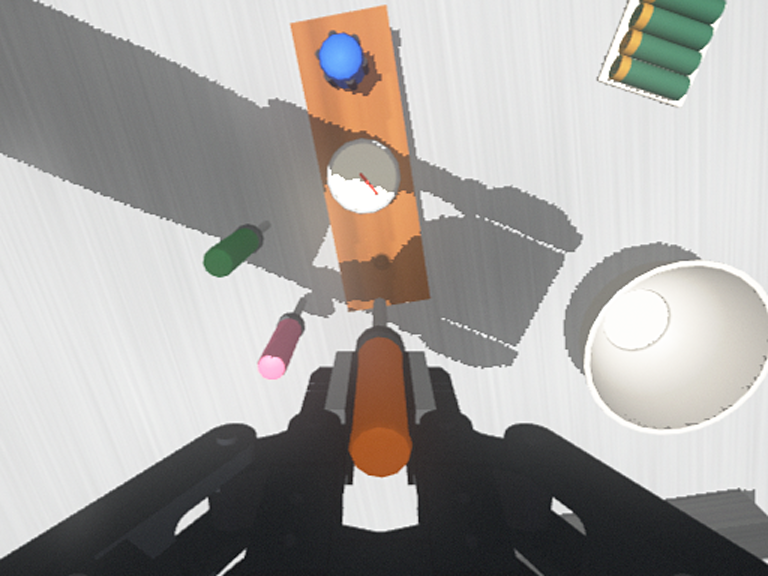

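The pin hangs straight, with its tip at about (379,300) (1.5x), 1.9 mm toward tool x from the TCP axis. The stand's empty hole is at (381,260). Next I carry it over to the scale.

Request:
step_arm(
  series=[
    {"x":0.942,"y":0.038,"z":0.0,"ax":0.0,"ay":0.0,"az":0.0,"grip":1.0},
    {"x":0.942,"y":0.038,"z":0.0,"ax":0.0,"ay":0.0,"az":0.0,"grip":1.0},
    {"x":0.942,"y":0.038,"z":0.0,"ax":0.0,"ay":0.0,"az":0.0,"grip":1.0},
    {"x":0.942,"y":0.038,"z":0.0,"ax":0.0,"ay":0.0,"az":0.0,"grip":1.0},
    {"x":0.942,"y":0.038,"z":0.0,"ax":0.0,"ay":0.0,"az":0.0,"grip":1.0},
    {"x":0.942,"y":0.038,"z":0.0,"ax":0.0,"ay":0.0,"az":0.0,"grip":1.0},
    {"x":0.942,"y":0.038,"z":0.0,"ax":0.0,"ay":0.0,"az":0.0,"grip":1.0},
    {"x":0.942,"y":0.038,"z":0.0,"ax":0.0,"ay":0.0,"az":0.0,"grip":1.0},
    {"x":0.942,"y":0.038,"z":0.0,"ax":0.0,"ay":0.0,"az":0.0,"grip":1.0},
    {"x":0.942,"y":0.038,"z":0.0,"ax":0.0,"ay":0.0,"az":0.0,"grip":1.0},
    {"x":0.942,"y":0.038,"z":0.04,"ax":0.0,"ay":0.0,"az":0.0,"grip":1.0},
    {"x":0.942,"y":0.038,"z":0.08,"ax":0.0,"ay":0.0,"az":0.0,"grip":1.0},
  ],
)

```text
time: 7.1
tool_pos: [0.599, 0.1641, 0.1625]
tcp_rot: [2.412, 2.012, 0.002]
wrist_force: [-0.8, 0.0, -1.0]
width: 0.166
grip_force: 78.0
```

Request:
step_arm(
  series=[
    {"x":0.0,"y":0.0,"z":0.02,"ax":0.0,"ay":0.0,"az":0.0,"grip":1.0},
    {"x":0.0,"y":0.0,"z":0.04,"ax":0.0,"ay":0.0,"az":0.0,"grip":1.0},
    {"x":0.0,"y":0.0,"z":0.04,"ax":0.0,"ay":0.0,"az":0.0,"grip":1.0},
    {"x":0.0,"y":0.0,"z":0.04,"ax":0.0,"ay":0.0,"az":0.0,"grip":1.0},
    {"x":0.0,"y":0.0,"z":0.04,"ax":0.0,"ay":0.0,"az":0.0,"grip":1.0},
    {"x":0.0,"y":0.0,"z":0.04,"ax":0.0,"ay":0.0,"az":0.0,"grip":1.0},
    {"x":0.0,"y":0.0,"z":0.04,"ax":0.0,"ay":0.0,"az":0.0,"grip":1.0},
    {"x":0.0,"y":0.0,"z":0.04,"ax":0.0,"ay":0.0,"az":0.0,"grip":1.0},
  ],
)

```text
time: 7.9
tool_pos: [0.5986, 0.1625, 0.1431]
tcp_rot: [2.414, 2.009, 0.001]
wrist_force: [-0.1, 0.8, -0.6]
width: 0.166
grip_force: 78.0
```

Run:
```python
from h import *
s=bot.read_state(); R=Ro.from_rotvec(s['tcp_rot']).as_matrix(); print(s['time'],s['tool_pos'],R[:,1],R[:,2],s['wrist_force'],s['grip_force'])
c=cam('wrist'); np.savez('c_w4',**c)
print(proj(c,[.5981,.1647,.048]),proj(c,np.array(s['tool_pos'])+R[:,2]*.0688))
save('i.png',c['img'][130:290,170:340],3.5)
im=c['img'].astype(int); m=(im[...,0]-np.maximum(im[...,1],im[...,2])); m=(m>20); m[260:]=0
n,l,st,ce=cv2.connectedComponentsWithStats(m.astype(np.uint8))
for i in range(1,n):
    if st[i][4]>8: print(st[i],ce[i].round(1))
```

```text
7.9 [0.59860363 0.16245494 0.1430547 ] [ 9.83380029e-01 -1.81557473e-01  7.75605761e-04] [ 8.20794465e-04  1.73759839e-04 -9.99999648e-01] [-0.12344895  0.81014047 -0.6465739 ] 77.98466563224792
[251.91188855 188.70321449] [253.19886013 202.81718141]
[ 423    0   89   54 3799] [466.7  22.2]
[240 177  26  24 292] [252.3 187. ]
[237 225  33  35 987] [253.1 243.6]
```

View pics/i.png

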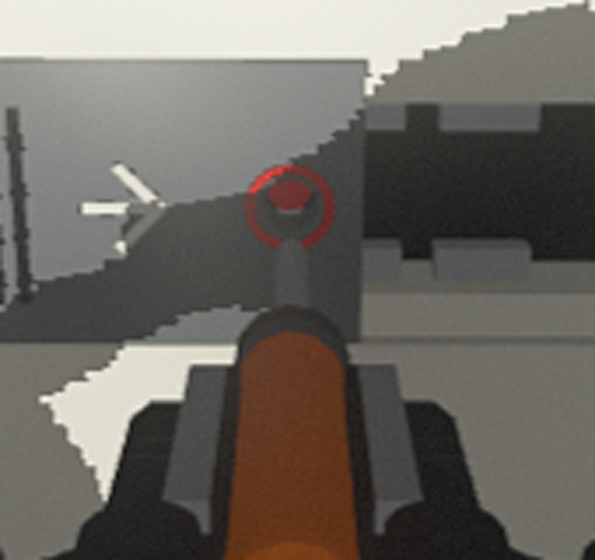

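In the crop, the ring is centred at (290,207) and the pin at column 291. The tip needs about 1 mm along tool x. I'll correct that and lower to just above the mouth.

Request:
step_arm(
  series=[
    {"x":0.002,"y":0.0,"z":0.02,"ax":0.0,"ay":0.0,"az":0.0,"grip":1.0},
    {"x":0.002,"y":0.0,"z":0.04,"ax":0.0,"ay":0.0,"az":0.0,"grip":1.0},
    {"x":0.002,"y":0.0,"z":0.04,"ax":0.0,"ay":0.0,"az":0.0,"grip":1.0},
    {"x":0.002,"y":0.0,"z":0.04,"ax":0.0,"ay":0.0,"az":0.0,"grip":1.0},
    {"x":0.002,"y":0.0,"z":0.04,"ax":0.0,"ay":0.0,"az":0.0,"grip":1.0},
    {"x":0.002,"y":0.0,"z":0.04,"ax":0.0,"ay":0.0,"az":0.0,"grip":1.0},
    {"x":0.002,"y":0.0,"z":0.04,"ax":0.0,"ay":0.0,"az":0.0,"grip":1.0},
    {"x":0.002,"y":0.0,"z":0.04,"ax":0.0,"ay":0.0,"az":0.0,"grip":1.0},
  ],
)

```text
time: 8.75
tool_pos: [0.5988, 0.1635, 0.1229]
tcp_rot: [2.414, 2.01, 0.001]
wrist_force: [0.3, 0.5, 0.0]
width: 0.168
grip_force: 78.0
```

Run:
```python
from h import *
s=bot.read_state(); R=Ro.from_rotvec(s['tcp_rot']).as_matrix(); print(s['time'],s['tool_pos'],s['wrist_force'],s['grip_force'])
c=cam('wrist'); np.savez('c_w5',**c)
print(proj(c,[.5985,.1647,.048]),proj(c,np.array(s['tool_pos'])+R[:,2]*.0688))
save('j.png',c['img'][150:230,200:310],6)
```

```text
8.75 [0.5987547  0.16347142 0.12289013] [0.31962558 0.45128721 0.04874225] 77.9850161075592
[252.46864112 198.38583142] [253.20087968 202.81675821]
```

View pics/j.png

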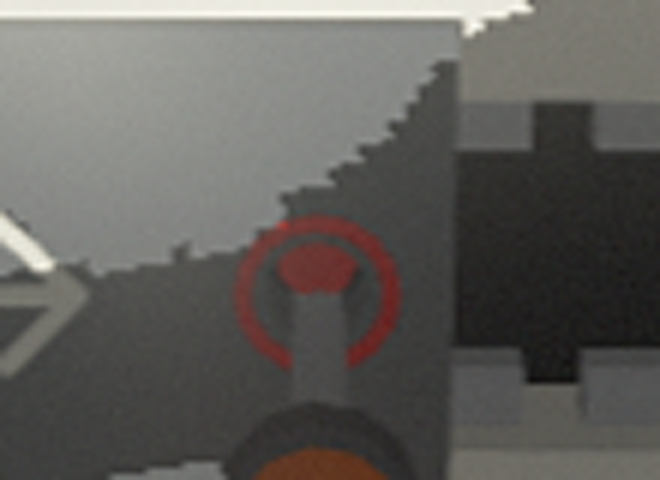

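The tip is 6 mm above the mouth and centred in columns (320 against 317), about 1.4 mm short in tool x. I'll correct this while lowering to the mouth.

Request:
step_arm(
  series=[
    {"x":0.003,"y":0.0,"z":0.003,"ax":0.0,"ay":0.0,"az":0.0,"grip":1.0},
    {"x":0.003,"y":0.0,"z":0.006,"ax":0.0,"ay":0.0,"az":0.0,"grip":1.0},
    {"x":0.003,"y":0.0,"z":0.009,"ax":0.0,"ay":0.0,"az":0.0,"grip":1.0},
    {"x":0.003,"y":0.0,"z":0.012,"ax":0.0,"ay":0.0,"az":0.0,"grip":1.0},
    {"x":0.003,"y":0.0,"z":0.014,"ax":0.0,"ay":0.0,"az":0.0,"grip":1.0},
    {"x":0.003,"y":0.0,"z":0.016,"ax":0.0,"ay":0.0,"az":0.0,"grip":1.0},
    {"x":0.003,"y":0.0,"z":0.016,"ax":0.0,"ay":0.0,"az":0.0,"grip":1.0},
    {"x":0.003,"y":0.0,"z":0.016,"ax":0.0,"ay":0.0,"az":0.0,"grip":1.0},
  ],
)

```text
time: 9.6
tool_pos: [0.5988, 0.1649, 0.1145]
tcp_rot: [-2.415, -2.01, 0.0]
wrist_force: [-0.2, 0.1, -1.0]
width: 0.166
grip_force: 78.0
```

Request:
step_arm(
  series=[
    {"x":0.0,"y":0.0,"z":0.002,"ax":0.0,"ay":0.0,"az":0.0,"grip":1.0},
    {"x":0.0,"y":0.0,"z":0.004,"ax":0.0,"ay":0.0,"az":0.0,"grip":1.0},
    {"x":0.0,"y":0.0,"z":0.004,"ax":0.0,"ay":0.0,"az":0.0,"grip":1.0},
    {"x":0.0,"y":0.0,"z":0.004,"ax":0.0,"ay":0.0,"az":0.0,"grip":1.0},
  ],
)

```text
time: 10.0
tool_pos: [0.5988, 0.1649, 0.1125]
tcp_rot: [-2.415, -2.01, 0.0]
wrist_force: [-0.3, -0.2, -0.4]
width: 0.169
grip_force: 78.0
```

Request:
step_arm(
  series=[
    {"x":0.0,"y":0.0,"z":0.002,"ax":0.0,"ay":0.0,"az":0.0,"grip":1.0},
    {"x":0.0,"y":0.0,"z":0.004,"ax":0.0,"ay":0.0,"az":0.0,"grip":1.0},
    {"x":0.0,"y":0.0,"z":0.004,"ax":0.0,"ay":0.0,"az":0.0,"grip":1.0},
    {"x":0.0,"y":0.0,"z":0.004,"ax":0.0,"ay":0.0,"az":0.0,"grip":1.0},
  ],
)

```text
time: 10.4
tool_pos: [0.5987, 0.1649, 0.1105]
tcp_rot: [-2.415, -2.01, 0.0]
wrist_force: [-0.7, 0.3, -0.4]
width: 0.168
grip_force: 78.0
```

Request:
step_arm(
  series=[
    {"x":0.0,"y":0.0,"z":0.002,"ax":0.0,"ay":0.0,"az":0.0,"grip":1.0},
    {"x":0.0,"y":0.0,"z":0.004,"ax":0.0,"ay":0.0,"az":0.0,"grip":1.0},
    {"x":0.0,"y":0.0,"z":0.004,"ax":0.0,"ay":0.0,"az":0.0,"grip":1.0},
    {"x":0.0,"y":0.0,"z":0.004,"ax":0.0,"ay":0.0,"az":0.0,"grip":1.0},
  ],
)

```text
time: 10.8
tool_pos: [0.5987, 0.1649, 0.1085]
tcp_rot: [-2.415, -2.01, 0.0]
wrist_force: [0.6, 0.0, -0.1]
width: 0.169
grip_force: 78.0
```

Request:
step_arm(
  series=[
    {"x":0.0,"y":0.0,"z":0.002,"ax":0.0,"ay":0.0,"az":0.0,"grip":1.0},
    {"x":0.0,"y":0.0,"z":0.003,"ax":0.0,"ay":0.0,"az":0.0,"grip":1.0},
    {"x":0.0,"y":0.0,"z":0.003,"ax":0.0,"ay":0.0,"az":0.0,"grip":1.0},
    {"x":0.0,"y":0.0,"z":0.003,"ax":0.0,"ay":0.0,"az":0.0,"grip":1.0},
  ],
)

```text
time: 11.2
tool_pos: [0.5988, 0.1649, 0.107]
tcp_rot: [2.415, 2.01, -0.0]
wrist_force: [0.1, -0.9, -0.7]
width: 0.168
grip_force: 78.0
```

Request:
step_arm(
  series=[
    {"x":0.0,"y":0.0,"z":0.002,"ax":0.0,"ay":0.0,"az":0.0,"grip":1.0},
    {"x":0.0,"y":0.0,"z":0.003,"ax":0.0,"ay":0.0,"az":0.0,"grip":1.0},
    {"x":0.0,"y":0.0,"z":0.003,"ax":0.0,"ay":0.0,"az":0.0,"grip":1.0},
    {"x":0.0,"y":0.0,"z":0.003,"ax":0.0,"ay":0.0,"az":0.0,"grip":1.0},
  ],
)

```text
time: 11.6
tool_pos: [0.5988, 0.1649, 0.1055]
tcp_rot: [-2.415, -2.01, 0.0]
wrist_force: [-0.2, -0.8, -0.3]
width: 0.165
grip_force: 78.0
```

Request:
step_arm(
  series=[
    {"x":0.0,"y":0.0,"z":0.002,"ax":0.0,"ay":0.0,"az":0.0,"grip":1.0},
    {"x":0.0,"y":0.0,"z":0.003,"ax":0.0,"ay":0.0,"az":0.0,"grip":1.0},
    {"x":0.0,"y":0.0,"z":0.003,"ax":0.0,"ay":0.0,"az":0.0,"grip":1.0},
    {"x":0.0,"y":0.0,"z":0.003,"ax":0.0,"ay":0.0,"az":0.0,"grip":1.0},
  ],
)

```text
time: 12.0
tool_pos: [0.5988, 0.1649, 0.104]
tcp_rot: [-2.415, -2.01, 0.0]
wrist_force: [-0.1, 0.6, -0.5]
width: 0.163
grip_force: 78.0
```

Request:
step_arm(
  series=[
    {"x":0.0,"y":0.0,"z":0.002,"ax":0.0,"ay":0.0,"az":0.0,"grip":1.0},
    {"x":0.0,"y":0.0,"z":0.003,"ax":0.0,"ay":0.0,"az":0.0,"grip":1.0},
    {"x":0.0,"y":0.0,"z":0.003,"ax":0.0,"ay":0.0,"az":0.0,"grip":1.0},
    {"x":0.0,"y":0.0,"z":0.003,"ax":0.0,"ay":0.0,"az":0.0,"grip":1.0},
  ],
)

```text
time: 12.4
tool_pos: [0.599, 0.165, 0.1028]
tcp_rot: [2.414, 2.01, 0.001]
wrist_force: [-0.1, 0.4, 1.8]
width: 0.161
grip_force: 78.0
```

Request:
step_arm(
  series=[
    {"x":0.0,"y":0.0,"z":0.002,"ax":0.0,"ay":0.0,"az":0.0,"grip":1.0},
    {"x":0.0,"y":0.0,"z":0.002,"ax":0.0,"ay":0.0,"az":0.0,"grip":1.0},
    {"x":0.0,"y":0.0,"z":0.002,"ax":0.0,"ay":0.0,"az":0.0,"grip":1.0},
    {"x":0.0,"y":0.0,"z":0.002,"ax":0.0,"ay":0.0,"az":0.0,"grip":1.0},
  ],
)

```text
time: 12.8
tool_pos: [0.599, 0.1649, 0.1017]
tcp_rot: [2.415, 2.01, 0.0]
wrist_force: [-0.5, 0.1, 2.4]
width: 0.165
grip_force: 78.2
```

Stud found: contact is at TCP z ≈ 0.1028, about 14 mm below the mouth. Next I press to about 3.8 mm of travel.

Request:
step_arm(
  series=[
    {"x":0.0,"y":0.0,"z":0.001,"ax":0.0,"ay":0.0,"az":0.0,"grip":1.0},
    {"x":0.0,"y":0.0,"z":0.002,"ax":0.0,"ay":0.0,"az":0.0,"grip":1.0},
    {"x":0.0,"y":0.0,"z":0.003,"ax":0.0,"ay":0.0,"az":0.0,"grip":1.0},
    {"x":0.0,"y":0.0,"z":0.004,"ax":0.0,"ay":0.0,"az":0.0,"grip":1.0},
    {"x":0.0,"y":0.0,"z":0.005,"ax":0.0,"ay":0.0,"az":0.0,"grip":1.0},
    {"x":0.0,"y":0.0,"z":0.005,"ax":0.0,"ay":0.0,"az":0.0,"grip":1.0},
    {"x":0.0,"y":0.0,"z":0.005,"ax":0.0,"ay":0.0,"az":0.0,"grip":1.0},
    {"x":0.0,"y":0.0,"z":0.005,"ax":0.0,"ay":0.0,"az":0.0,"grip":1.0},
    {"x":0.0,"y":0.0,"z":0.005,"ax":0.0,"ay":0.0,"az":0.0,"grip":1.0},
    {"x":0.0,"y":0.0,"z":0.005,"ax":0.0,"ay":0.0,"az":0.0,"grip":1.0},
  ],
)

```text
time: 13.8
tool_pos: [0.599, 0.1649, 0.0992]
tcp_rot: [2.414, 2.01, 0.001]
wrist_force: [-0.1, -0.1, 4.6]
width: 0.166
grip_force: 78.4
```

Run:
```python
from h import *
for i in range(4):
    s=bot.read_state(); print(s['time'],s['tool_pos'].round(5),s['wrist_force'].round(2)); cam('wrist')
```

```text
13.8 [0.599   0.16493 0.09921] [-0.06 -0.13  4.63]
13.85 [0.59898 0.16497 0.09918] [-0.23  0.43  5.23]
13.9 [0.59891 0.16492 0.09912] [-0.01 -0.21  4.72]
13.95 [0.59897 0.16496 0.09916] [-0.49 -0.12  4.86]
```

Request:
step_arm(
  series=[
    {"x":0.0,"y":0.0,"z":0.001,"ax":0.0,"ay":0.0,"az":0.0,"grip":1.0},
    {"x":0.0,"y":0.0,"z":0.001,"ax":0.0,"ay":0.0,"az":0.0,"grip":1.0},
    {"x":0.0,"y":0.002,"z":0.001,"ax":0.0,"ay":0.0,"az":0.0,"grip":1.0},
    {"x":0.0,"y":0.004,"z":0.001,"ax":0.0,"ay":0.0,"az":0.0,"grip":1.0},
    {"x":0.0,"y":0.006,"z":0.001,"ax":0.0,"ay":0.0,"az":0.0,"grip":1.0},
    {"x":0.0,"y":0.008,"z":0.001,"ax":0.0,"ay":0.0,"az":0.0,"grip":1.0},
    {"x":0.0,"y":0.01,"z":0.001,"ax":0.0,"ay":0.0,"az":0.0,"grip":1.0},
    {"x":0.0,"y":0.01,"z":0.001,"ax":0.0,"ay":0.0,"az":0.0,"grip":1.0},
    {"x":0.0,"y":0.01,"z":0.001,"ax":0.0,"ay":0.0,"az":0.0,"grip":1.0},
    {"x":0.0,"y":0.01,"z":0.001,"ax":0.0,"ay":0.0,"az":0.0,"grip":1.0},
  ],
)

```text
time: 15.0
tool_pos: [0.6028, 0.1642, 0.0983]
tcp_rot: [-2.414, -2.009, 0.002]
wrist_force: [-1.5, 1.0, 6.0]
width: 0.167
grip_force: 78.8
```

Run:
```python
from h import *
for i in range(3):
    s=bot.read_state(); print(s['time'],s['tool_pos'].round(5),s['wrist_force'].round(2)); c=cam('wrist')
im=c['img'].astype(int); m=(im[...,0]-np.maximum(im[...,1],im[...,2])); m=(m>20); m[225:]=0; m[:150]=0
y,x=np.nonzero(m); print(x.min(),x.max(),y.min(),y.max()); print(ray(c,(x.min()+x.max())/2,y.min()+12.5,.048))
```

```text
15.0 [0.60285 0.16418 0.0983 ] [-1.46  0.99  6.02]
15.05 [0.60288 0.16418 0.09832] [-0.2   0.77  5.21]
15.1 [0.60289 0.16419 0.09834] [-1.59 -0.23  5.84]
237 267 199 222
[0.60217262 0.16502764 0.048     ]
```

Request:
step_arm(
  series=[
    {"x":0.0,"y":0.003,"z":0.0,"ax":0.0,"ay":0.0,"az":0.0,"grip":1.0},
    {"x":0.0,"y":0.006,"z":0.0,"ax":0.0,"ay":0.0,"az":0.0,"grip":1.0},
    {"x":0.0,"y":0.009,"z":0.0,"ax":0.0,"ay":0.0,"az":0.0,"grip":1.0},
    {"x":0.0,"y":0.012,"z":0.0,"ax":0.0,"ay":0.0,"az":0.0,"grip":1.0},
    {"x":0.0,"y":0.012,"z":0.0,"ax":0.0,"ay":0.0,"az":0.0,"grip":1.0},
    {"x":0.0,"y":0.012,"z":0.0,"ax":0.0,"ay":0.0,"az":0.0,"grip":1.0},
    {"x":0.0,"y":0.012,"z":0.0,"ax":0.0,"ay":0.0,"az":0.0,"grip":1.0},
  ],
)

```text
time: 15.85
tool_pos: [0.6089, 0.163, 0.0983]
tcp_rot: [-2.414, -2.009, 0.002]
wrist_force: [-2.2, 1.2, 6.4]
width: 0.167
grip_force: 78.8
```

```bash
cat > r.py <<'E'
from h import *
F=[]
for i in range(3):
    s=bot.read_state(); F.append(s['wrist_force']); c=cam('wrist')
print(s['time'],s['tool_pos'].round(5),np.mean(F,0).round(2),s['grip_force'])
im=c['img'].astype(int); m=((im[...,0]-np.maximum(im[...,1],im[...,2]))>20)&(im[...,0]-im[...,1]<90); m[222:]=0; m[:170]=0; m[:,:225]=0; m[:,285:]=0
n,l,st,ce=cv2.connectedComponentsWithStats(m.astype(np.uint8)); print([x.tolist() for x in st[1:] if x[4]>8])
k=1+st[1:,4].argmax(); x,y,w,h,a=st[k]; X=ray(c,x+(w-1)/2,y+12.5,.048); e=np.array([.9829,-.184]); print(X.round(4),'slide',(X[:2]-[.5985,.1647])@e*1e3,'tcp along',(s['tool_pos'][:2]-[.599,.1649])@e*1e3)
E
python3 r.py
```

```text
15.95 [0.60881 0.16309 0.09834] [-1.94  1.23  6.05] 78.81590723991394
[[236, 199, 32, 23, 219], [246, 205, 3, 4, 10]]
[0.6078 0.164  0.048 ] slide 9.29773217805624 tcp along 9.979693943262617
```

The slide is moving: drag is about 2.3 N and it follows the tip, with the stud held at about 6.4 N. I'll continue.

Request:
step_arm(
  series=[
    {"x":0.0,"y":0.004,"z":0.0,"ax":0.0,"ay":0.0,"az":0.0,"grip":1.0},
    {"x":0.0,"y":0.008,"z":0.0,"ax":0.0,"ay":0.0,"az":0.0,"grip":1.0},
    {"x":0.0,"y":0.012,"z":0.0,"ax":0.0,"ay":0.0,"az":0.0,"grip":1.0},
    {"x":0.0,"y":0.016,"z":0.0,"ax":0.0,"ay":0.0,"az":0.0,"grip":1.0},
    {"x":0.0,"y":0.02,"z":0.0,"ax":0.0,"ay":0.0,"az":0.0,"grip":1.0},
    {"x":0.0,"y":0.024,"z":0.0,"ax":0.0,"ay":0.0,"az":0.0,"grip":1.0},
    {"x":0.0,"y":0.028,"z":0.0,"ax":0.0,"ay":0.0,"az":0.0,"grip":1.0},
    {"x":0.0,"y":0.032,"z":0.0,"ax":0.0,"ay":0.0,"az":0.0,"grip":1.0},
    {"x":0.0,"y":0.032,"z":0.0,"ax":0.0,"ay":0.0,"az":0.0,"grip":1.0},
    {"x":0.0,"y":0.032,"z":0.0,"ax":0.0,"ay":0.0,"az":0.0,"grip":1.0},
  ],
)

```text
time: 17.0
tool_pos: [0.6246, 0.1601, 0.0983]
tcp_rot: [-2.414, -2.009, 0.002]
wrist_force: [-1.9, -0.0, 5.9]
width: 0.165
grip_force: 78.8
```

```bash
python3 r.py
```

```text
17.1 [0.62462 0.16015 0.09834] [-1.61  0.36  5.79] 78.81077527999878
[[236, 199, 32, 23, 221], [246, 205, 3, 4, 10]]
[0.6236 0.1611 0.048 ] slide 25.369370498316776 tcp along 26.053647403046963
```

Request:
step_arm(
  series=[
    {"x":0.0,"y":0.005,"z":0.0,"ax":0.0,"ay":0.0,"az":0.0,"grip":1.0},
    {"x":0.0,"y":0.01,"z":0.0,"ax":0.0,"ay":0.0,"az":0.0,"grip":1.0},
    {"x":0.0,"y":0.015,"z":0.0,"ax":0.0,"ay":0.0,"az":0.0,"grip":1.0},
    {"x":0.0,"y":0.02,"z":0.0,"ax":0.0,"ay":0.0,"az":0.0,"grip":1.0},
    {"x":0.0,"y":0.025,"z":0.0,"ax":0.0,"ay":0.0,"az":0.0,"grip":1.0},
    {"x":0.0,"y":0.03,"z":0.0,"ax":0.0,"ay":0.0,"az":0.0,"grip":1.0},
    {"x":0.0,"y":0.035,"z":0.0,"ax":0.0,"ay":0.0,"az":0.0,"grip":1.0},
    {"x":0.0,"y":0.04,"z":0.0,"ax":0.0,"ay":0.0,"az":0.0,"grip":1.0},
    {"x":0.0,"y":0.045,"z":0.0,"ax":0.0,"ay":0.0,"az":0.0,"grip":1.0},
    {"x":0.0,"y":0.05,"z":0.0,"ax":0.0,"ay":0.0,"az":0.0,"grip":1.0},
    {"x":0.0,"y":0.054,"z":0.0,"ax":0.0,"ay":0.0,"az":0.0,"grip":1.0},
    {"x":0.0,"y":0.054,"z":0.0,"ax":0.0,"ay":0.0,"az":0.0,"grip":1.0},
  ],
)

```text
time: 18.35
tool_pos: [0.6513, 0.1552, 0.0983]
tcp_rot: [-2.414, -2.009, 0.002]
wrist_force: [-1.4, 0.4, 6.0]
width: 0.165
grip_force: 78.8
```

```bash
python3 r.py
```

```text
18.45 [0.6512  0.15524 0.09834] [-1.47  0.45  5.5 ] 78.80292534828186
[[236, 199, 32, 23, 220], [246, 205, 3, 4, 10]]
[0.6502 0.1561 0.048 ] slide 52.40210611798677 tcp along 53.089449789188784
```

Request:
step_arm(
  series=[
    {"x":0.0,"y":0.004,"z":0.0,"ax":0.0,"ay":0.0,"az":0.0,"grip":1.0},
    {"x":0.0,"y":0.008,"z":0.0,"ax":0.0,"ay":0.0,"az":0.0,"grip":1.0},
    {"x":0.0,"y":0.012,"z":0.0,"ax":0.0,"ay":0.0,"az":0.0,"grip":1.0},
    {"x":0.0,"y":0.015,"z":0.0,"ax":0.0,"ay":0.0,"az":0.0,"grip":1.0},
    {"x":0.0,"y":0.016,"z":0.0,"ax":0.0,"ay":0.0,"az":0.0,"grip":1.0},
    {"x":0.0,"y":0.016,"z":0.0,"ax":0.0,"ay":0.0,"az":0.0,"grip":1.0},
    {"x":0.0,"y":0.016,"z":0.0,"ax":0.0,"ay":0.0,"az":0.0,"grip":1.0},
  ],
)

```text
time: 19.2
tool_pos: [0.6589, 0.1538, 0.0983]
tcp_rot: [-2.414, -2.009, 0.002]
wrist_force: [-1.5, 0.1, 5.4]
width: 0.17
grip_force: 78.8
```

Request:
step_arm(
  series=[
    {"x":0.0,"y":0.001,"z":0.0,"ax":0.0,"ay":0.0,"az":0.0,"grip":1.0},
    {"x":0.0,"y":0.002,"z":0.0,"ax":0.0,"ay":0.0,"az":0.0,"grip":1.0},
    {"x":0.0,"y":0.002,"z":0.0,"ax":0.0,"ay":0.0,"az":0.0,"grip":1.0},
    {"x":0.0,"y":0.002,"z":0.0,"ax":0.0,"ay":0.0,"az":0.0,"grip":1.0},
  ],
)

```text
time: 19.6
tool_pos: [0.6593, 0.1537, 0.0982]
tcp_rot: [-2.413, -2.008, 0.004]
wrist_force: [-2.3, 0.7, 6.9]
width: 0.166
grip_force: 78.9
```

```bash
python3 r.py
```

```text
19.7 [0.65927 0.15372 0.09815] [-3.24  0.76  6.44] 78.94720315933228
[[236, 199, 32, 23, 217], [246, 205, 3, 4, 9]]
[0.6582 0.1547 0.048 ] slide 60.5017293476487 tcp along 61.29593334933918
```

Request:
step_arm(
  series=[
    {"x":0.0,"y":0.001,"z":0.0,"ax":0.0,"ay":0.0,"az":0.0,"grip":1.0},
    {"x":0.0,"y":0.001,"z":0.0,"ax":0.0,"ay":0.0,"az":0.0,"grip":1.0},
    {"x":0.0,"y":0.001,"z":0.0,"ax":0.0,"ay":0.0,"az":0.0,"grip":1.0},
  ],
)

```text
time: 20.05
tool_pos: [0.6594, 0.1537, 0.0981]
tcp_rot: [-2.413, -2.008, 0.005]
wrist_force: [-3.1, 0.7, 5.7]
width: 0.169
grip_force: 79.0
```

```bash
python3 r.py
python3 - <<'E'
from h import *
c=cam('top'); save('k.png',c['img'][125:245,140:250],5)
E
```

```text
20.15 [0.65944 0.15369 0.09812] [-3.7   0.37  6.94] 79.03270125389099
[[236, 199, 32, 23, 214], [245, 205, 3, 4, 9]]
[0.6583 0.1547 0.048 ] slide 60.65559243379084 tcp along 61.4647711309129
```

View pics/k.png

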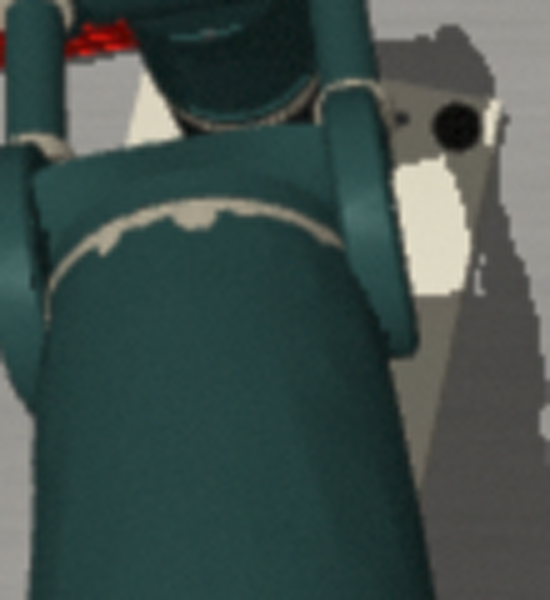

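The top view is blocked by the arm, but the feel is clear: force rises with no more travel and the ring sits at 60.6 mm, so the slide is at its stop. I'll ease off the wall and then lift straight out.

Request:
step_arm(
  series=[
    {"x":0.0,"y":-0.002,"z":0.0,"ax":0.0,"ay":0.0,"az":0.0,"grip":1.0},
    {"x":0.0,"y":-0.005,"z":0.0,"ax":0.0,"ay":0.0,"az":0.0,"grip":1.0},
    {"x":0.0,"y":-0.005,"z":0.0,"ax":0.0,"ay":0.0,"az":0.0,"grip":1.0},
    {"x":0.0,"y":-0.005,"z":0.0,"ax":0.0,"ay":0.0,"az":0.0,"grip":1.0},
  ],
)

```text
time: 20.65
tool_pos: [0.6587, 0.1539, 0.0987]
tcp_rot: [-2.414, -2.01, 0.0]
wrist_force: [0.3, 1.1, 5.5]
width: 0.163
grip_force: 78.9
```

Request:
step_arm(
  series=[
    {"x":0.0,"y":0.0,"z":-0.004,"ax":0.0,"ay":0.0,"az":0.0,"grip":1.0},
    {"x":0.0,"y":0.0,"z":-0.008,"ax":0.0,"ay":0.0,"az":0.0,"grip":1.0},
    {"x":0.0,"y":0.0,"z":-0.012,"ax":0.0,"ay":0.0,"az":0.0,"grip":1.0},
    {"x":0.0,"y":0.0,"z":-0.012,"ax":0.0,"ay":0.0,"az":0.0,"grip":1.0},
    {"x":0.0,"y":0.0,"z":-0.012,"ax":0.0,"ay":0.0,"az":0.0,"grip":1.0},
  ],
)

```text
time: 21.15
tool_pos: [0.658, 0.1537, 0.1035]
tcp_rot: [-2.414, -2.009, 0.003]
wrist_force: [-0.0, -0.2, -0.1]
width: 0.169
grip_force: 78.5
```

```bash
python3 r.py
```

```text
21.25 [0.65818 0.15368 0.10372] [ 0.21  0.5  -0.64] 78.4823226928711
[[238, 196, 31, 25, 225], [246, 203, 3, 4, 10], [257, 202, 4, 6, 18]]
[0.6581 0.1544 0.048 ] slide 60.474231341029984 tcp along 60.23274125752776
```

The pin is free of the stud, and the slide stayed at 60.5 mm. I'll lift and return to the stand.

Request:
step_arm(
  series=[
    {"x":0.0,"y":0.0,"z":-0.05,"ax":0.0,"ay":0.0,"az":0.0,"grip":1.0},
    {"x":0.0,"y":0.0,"z":-0.13,"ax":0.0,"ay":0.0,"az":0.0,"grip":1.0},
    {"x":0.0,"y":0.0,"z":-0.2,"ax":0.0,"ay":0.0,"az":0.0,"grip":1.0},
    {"x":0.0,"y":0.0,"z":-0.2,"ax":0.0,"ay":0.0,"az":0.0,"grip":1.0},
  ],
)

```text
time: 21.7
tool_pos: [0.6627, 0.1546, 0.2119]
tcp_rot: [2.41, 2.006, 0.016]
wrist_force: [0.6, -0.4, 1.2]
width: 0.168
grip_force: 78.2
```

Request:
step_arm(
  series=[
    {"x":-0.946,"y":-0.16,"z":0.0,"ax":0.0,"ay":0.0,"az":0.0,"grip":1.0},
    {"x":-0.946,"y":-0.16,"z":0.0,"ax":0.0,"ay":0.0,"az":0.0,"grip":1.0},
    {"x":-0.946,"y":-0.16,"z":0.0,"ax":0.0,"ay":0.0,"az":0.0,"grip":1.0},
    {"x":-0.946,"y":-0.16,"z":0.0,"ax":0.0,"ay":0.0,"az":0.0,"grip":1.0},
    {"x":-0.946,"y":-0.16,"z":0.0,"ax":0.0,"ay":0.0,"az":0.0,"grip":1.0},
    {"x":-0.946,"y":-0.16,"z":0.0,"ax":0.0,"ay":0.0,"az":0.0,"grip":1.0},
    {"x":-0.946,"y":-0.16,"z":0.0,"ax":0.0,"ay":0.0,"az":0.0,"grip":1.0},
    {"x":-0.946,"y":-0.16,"z":0.0,"ax":0.0,"ay":0.0,"az":0.0,"grip":1.0},
    {"x":-0.946,"y":-0.16,"z":0.0,"ax":0.0,"ay":0.0,"az":0.0,"grip":1.0},
    {"x":-0.946,"y":-0.16,"z":0.0,"ax":0.0,"ay":0.0,"az":0.0,"grip":1.0},
    {"x":-0.946,"y":-0.16,"z":0.0,"ax":0.0,"ay":0.0,"az":0.0,"grip":1.0},
    {"x":-0.946,"y":-0.16,"z":0.0,"ax":0.0,"ay":0.0,"az":0.0,"grip":1.0},
  ],
)

```text
time: 22.9
tool_pos: [0.4936, -0.2969, 0.2036]
tcp_rot: [-2.415, -2.006, -0.0]
wrist_force: [0.6, 0.1, -0.5]
width: 0.168
grip_force: 78.2
```

Request:
step_arm(
  series=[
    {"x":0.0,"y":0.0,"z":0.02,"ax":0.0,"ay":0.0,"az":0.0,"grip":1.0},
    {"x":0.0,"y":0.0,"z":0.06,"ax":0.0,"ay":0.0,"az":0.0,"grip":1.0},
    {"x":0.0,"y":0.0,"z":0.12,"ax":0.0,"ay":0.0,"az":0.0,"grip":1.0},
    {"x":0.0,"y":0.0,"z":0.12,"ax":0.0,"ay":0.0,"az":0.0,"grip":1.0},
    {"x":0.0,"y":0.0,"z":0.12,"ax":0.0,"ay":0.0,"az":0.0,"grip":1.0},
    {"x":0.0,"y":0.0,"z":0.12,"ax":0.0,"ay":0.0,"az":0.0,"grip":1.0},
    {"x":0.0,"y":0.0,"z":0.12,"ax":0.0,"ay":0.0,"az":0.0,"grip":1.0},
  ],
)

```text
time: 23.6
tool_pos: [0.4955, -0.2971, 0.1463]
tcp_rot: [2.412, 2.009, 0.001]
wrist_force: [0.5, 0.1, -0.6]
width: 0.167
grip_force: 78.2
```

Run:
```python
from h import *
for i in range(2): 
    s=bot.read_state(); R=Ro.from_rotvec(s['tcp_rot']).as_matrix(); print(s['time'],s['tool_pos'],s['wrist_force'],s['grip_force']); c=cam('wrist'); t=cam('top')
np.savez('c_w6',**c)
print(proj(c,np.array(s['tool_pos'])+R[:,2]*.0688), [proj(c,[.4945,y,.055]).round(1) for y in(-.2968,-.299)])
C=np.zeros((600,780,3),np.uint8)
a=cv2.resize(c['img'][150:250,190:320],None,fx=6,fy=6,interpolation=cv2.INTER_CUBIC); C[:,:780]=a; 
b=cv2.resize(t['img'][135:225,150:240],None,fx=2.5,fy=2.5,interpolation=cv2.INTER_CUBIC); C[:225,:225]=b
save('l.png',C)
```

```text
23.6 [ 0.49554393 -0.2971262   0.14633491] [ 0.46214425  0.09612745 -0.58069707] 78.21478486061096
23.7 [ 0.49517391 -0.2972136   0.14608066] [-0.07898391  0.00622345 -0.15284263] 78.21479201316833
[253.16711307 202.82328653] [array([251.9, 192.4]), array([252.4, 195.2])]
```

View pics/l.png

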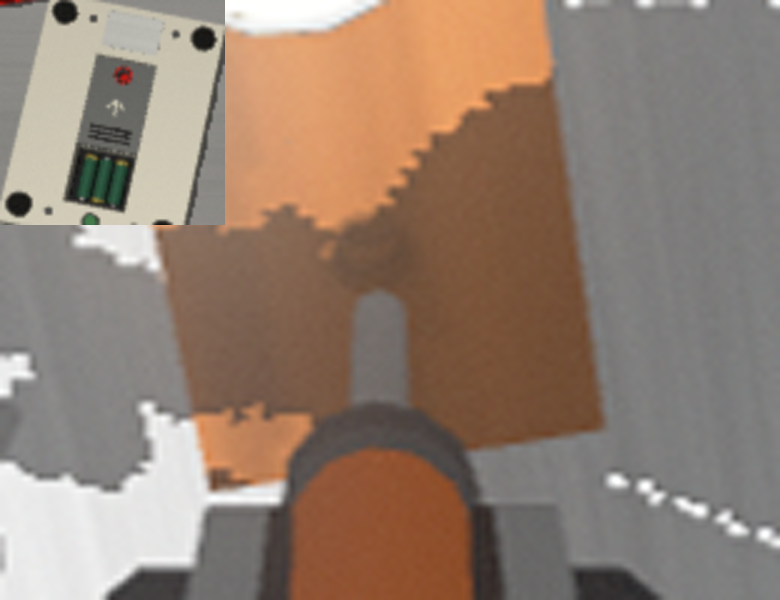

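The inset shows the slide fully open with the cells exposed. The stand hole is at (371,250) and the tip is at column 379, ending at row 291. That was an 11th view, one over the limit of 10, so I'll take no more pictures. The tip needs about +1 mm in tool x, and then I lower by feel.

Request:
step_arm(
  series=[
    {"x":0.002,"y":0.0,"z":0.01,"ax":0.0,"ay":0.0,"az":0.0,"grip":1.0},
    {"x":0.002,"y":0.0,"z":0.02,"ax":0.0,"ay":0.0,"az":0.0,"grip":1.0},
    {"x":0.002,"y":0.0,"z":0.034,"ax":0.0,"ay":0.0,"az":0.0,"grip":1.0},
    {"x":0.002,"y":0.0,"z":0.034,"ax":0.0,"ay":0.0,"az":0.0,"grip":1.0},
    {"x":0.002,"y":0.0,"z":0.034,"ax":0.0,"ay":0.0,"az":0.0,"grip":1.0},
    {"x":0.002,"y":0.0,"z":0.034,"ax":0.0,"ay":0.0,"az":0.0,"grip":1.0},
    {"x":0.002,"y":0.0,"z":0.034,"ax":0.0,"ay":0.0,"az":0.0,"grip":1.0},
    {"x":0.002,"y":0.0,"z":0.034,"ax":0.0,"ay":0.0,"az":0.0,"grip":1.0},
  ],
)

```text
time: 24.6
tool_pos: [0.4947, -0.2959, 0.1279]
tcp_rot: [2.414, 2.009, 0.0]
wrist_force: [-0.3, 0.0, -0.3]
width: 0.167
grip_force: 78.2
```

Request:
step_arm(
  series=[
    {"x":0.0,"y":0.0,"z":0.004,"ax":0.0,"ay":0.0,"az":0.0,"grip":1.0},
    {"x":0.0,"y":0.0,"z":0.008,"ax":0.0,"ay":0.0,"az":0.0,"grip":1.0},
    {"x":0.0,"y":0.0,"z":0.012,"ax":0.0,"ay":0.0,"az":0.0,"grip":1.0},
    {"x":0.0,"y":0.0,"z":0.016,"ax":0.0,"ay":0.0,"az":0.0,"grip":1.0},
    {"x":0.0,"y":0.0,"z":0.016,"ax":0.0,"ay":0.0,"az":0.0,"grip":1.0},
    {"x":0.0,"y":0.0,"z":0.016,"ax":0.0,"ay":0.0,"az":0.0,"grip":1.0},
  ],
)

```text
time: 25.2
tool_pos: [0.4943, -0.2958, 0.1194]
tcp_rot: [-2.414, -2.01, 0.0]
wrist_force: [-1.1, -1.2, -1.2]
width: 0.166
grip_force: 78.2
```

The tip is inside the hole with no force. I'll keep lowering.

Request:
step_arm(
  series=[
    {"x":0.0,"y":0.0,"z":0.01,"ax":0.0,"ay":0.0,"az":0.0,"grip":1.0},
    {"x":0.0,"y":0.0,"z":0.02,"ax":0.0,"ay":0.0,"az":0.0,"grip":1.0},
    {"x":0.0,"y":0.0,"z":0.03,"ax":0.0,"ay":0.0,"az":0.0,"grip":1.0},
    {"x":0.0,"y":0.0,"z":0.04,"ax":0.0,"ay":0.0,"az":0.0,"grip":1.0},
    {"x":0.0,"y":0.0,"z":0.05,"ax":0.0,"ay":0.0,"az":0.0,"grip":1.0},
    {"x":0.0,"y":0.0,"z":0.06,"ax":0.0,"ay":0.0,"az":0.0,"grip":1.0},
    {"x":0.0,"y":0.0,"z":0.07,"ax":0.0,"ay":0.0,"az":0.0,"grip":1.0},
    {"x":0.0,"y":0.0,"z":0.08,"ax":0.0,"ay":0.0,"az":0.0,"grip":1.0},
    {"x":0.0,"y":0.0,"z":0.08,"ax":0.0,"ay":0.0,"az":0.0,"grip":1.0},
    {"x":0.0,"y":0.0,"z":0.08,"ax":0.0,"ay":0.0,"az":0.0,"grip":1.0},
    {"x":0.0,"y":0.0,"z":0.08,"ax":0.0,"ay":0.0,"az":0.0,"grip":1.0},
  ],
)

```text
time: 26.3
tool_pos: [0.4944, -0.2958, 0.0795]
tcp_rot: [-2.414, -2.01, 0.0]
wrist_force: [-0.8, -0.8, -1.7]
width: 0.166
grip_force: 78.2
```

Request:
step_arm(
  series=[
    {"x":0.0,"y":0.0,"z":0.003,"ax":0.0,"ay":0.0,"az":0.0,"grip":1.0},
    {"x":0.0,"y":0.0,"z":0.005,"ax":0.0,"ay":0.0,"az":0.0,"grip":1.0},
    {"x":0.0,"y":0.0,"z":0.005,"ax":0.0,"ay":0.0,"az":0.0,"grip":1.0},
    {"x":0.0,"y":0.0,"z":0.005,"ax":0.0,"ay":0.0,"az":0.0,"grip":1.0},
    {"x":0.0,"y":0.0,"z":0.005,"ax":0.0,"ay":0.0,"az":0.0,"grip":1.0},
  ],
)

```text
time: 26.8
tool_pos: [0.4946, -0.2958, 0.0771]
tcp_rot: [2.414, 2.01, 0.0]
wrist_force: [0.8, -1.2, -1.0]
width: 0.164
grip_force: 78.2
```

Request:
step_arm(
  series=[
    {"x":0.0,"y":0.0,"z":0.002,"ax":0.0,"ay":0.0,"az":0.0,"grip":1.0},
    {"x":0.0,"y":0.0,"z":0.003,"ax":0.0,"ay":0.0,"az":0.0,"grip":1.0},
    {"x":0.0,"y":0.0,"z":0.003,"ax":0.0,"ay":0.0,"az":0.0,"grip":1.0},
    {"x":0.0,"y":0.0,"z":0.003,"ax":0.0,"ay":0.0,"az":0.0,"grip":1.0},
  ],
)

```text
time: 27.2
tool_pos: [0.4945, -0.2958, 0.0758]
tcp_rot: [2.414, 2.01, 0.0]
wrist_force: [-0.7, 0.5, 3.1]
width: 0.163
grip_force: 78.3
```

Run:
```python
from h import *
F=[]
for i in range(4): s=bot.read_state(); F.append(s['wrist_force']); imaging.read_camera('wrist')
print(s['time'],s['tool_pos'],np.mean(F,0))
```

```text
27.35 [ 0.49453309 -0.29584518  0.07581899] [-1.03251248  0.10745378  3.20691666]
```

The collar is seated: 3.2 N up at the same height as at the grasp. I'll open and withdraw straight up.

Request:
step_arm(
  series=[
    {"x":0.0,"y":0.0,"z":0.0,"ax":0.0,"ay":0.0,"az":0.0,"grip":0.3},
    {"x":0.0,"y":0.0,"z":0.0,"ax":0.0,"ay":0.0,"az":0.0,"grip":0.0},
    {"x":0.0,"y":0.0,"z":0.0,"ax":0.0,"ay":0.0,"az":0.0,"grip":0.0},
    {"x":0.0,"y":0.0,"z":0.0,"ax":0.0,"ay":0.0,"az":0.0,"grip":0.0},
    {"x":0.0,"y":0.0,"z":0.0,"ax":0.0,"ay":0.0,"az":0.0,"grip":0.0},
    {"x":0.0,"y":0.0,"z":0.0,"ax":0.0,"ay":0.0,"az":0.0,"grip":0.0},
  ],
)

```text
time: 28.0
tool_pos: [0.4944, -0.2958, 0.0755]
tcp_rot: [-2.414, -2.01, 0.0]
wrist_force: [0.1, -0.4, -1.2]
width: 0.501
grip_force: 0.0
```

Request:
step_arm(
  series=[
    {"x":0.0,"y":0.0,"z":-0.04,"ax":0.0,"ay":0.0,"az":0.0,"grip":0.0},
    {"x":0.0,"y":0.0,"z":-0.1,"ax":0.0,"ay":0.0,"az":0.0,"grip":0.0},
    {"x":0.0,"y":0.0,"z":-0.18,"ax":0.0,"ay":0.0,"az":0.0,"grip":0.0},
    {"x":0.0,"y":0.0,"z":-0.25,"ax":0.0,"ay":0.0,"az":0.0,"grip":0.0},
    {"x":0.0,"y":0.0,"z":-0.25,"ax":0.0,"ay":0.0,"az":0.0,"grip":0.0},
    {"x":0.0,"y":0.0,"z":-0.25,"ax":0.0,"ay":0.0,"az":0.0,"grip":0.0},
    {"x":0.0,"y":0.0,"z":-0.25,"ax":0.0,"ay":0.0,"az":0.0,"grip":0.0},
    {"x":0.0,"y":0.0,"z":-0.25,"ax":0.0,"ay":0.0,"az":0.0,"grip":0.0},
  ],
)

```text
time: 28.8
tool_pos: [0.4933, -0.2951, 0.1984]
tcp_rot: [-2.412, -2.007, 0.002]
wrist_force: [0.1, -0.1, 0.2]
width: 0.502
grip_force: 0.0
```

Run:
```python
from h import *
s=bot.read_state(); print(s['time'],s['tool_pos'],s['wrist_force'],s['grip_force'],s['width'])
a,b=dict(np.load('c_w2.npz')),cam('wrist')
f=lambda h,s,v:(h>3)&(h<14)&(s>150)&(v>60)&(v<235)
def om(c):
    w=c['img'][150:225,215:300].astype(int); m=(w[...,0]-w[...,2]>70)&(w[...,0]>1.9*w[...,1]); y,x=np.nonzero(m); return x.min()+215,x.max()+215,y.min()+150,y.max()+150,m.sum()
for c in(a,b):
    o=om(c); print(o,'top rim ray',ray(c,(o[0]+o[1])/2,o[3],.117).round(4))
```

```text
28.8 [ 0.49331955 -0.29505578  0.19842692] [ 0.13147727 -0.09540549  0.24383806] 0.0 0.5022909656161332Traceback (most recent call last):
  File "<stdin>", line 8, in <module>
  File "<stdin>", line 6, in om
    return umr_minimum(a, axis, None, out, keepdims, initial, where)
ValueError: zero-size array to reduction operation minimum which has no identity
```

Run:
```python
from h import *
a,b=dict(np.load('c_w2.npz')),cam('wrist')
print(a['img'][190,254],a['img'][175,270],a['img'][180,254])
for c in(a,b):
    w=cv2.cvtColor(c['img'],cv2.COLOR_RGB2HSV)[155:215,225:290].astype(int); print(cv2.cvtColor(c['img'],cv2.COLOR_RGB2HSV)[190,254])
    m=(w[...,1]>205)&(w[...,0]<14); n,l,s,ce=cv2.connectedComponentsWithStats(m.astype(np.uint8))
    if n>1:
        x,y,W,H,A=s[1+s[1:,4].argmax()]; print(x+225,y+155,W,H,A,'top disc ray',ray(c,x+225+(W-1)/2,y+155+H-10,.117).round(4))
```

```text
[173 100  63] [119  84  60] [152  90  57]
[ 10 162 173]
[ 10 160 180]
```

Run:
```python
from h import *
a,b=dict(np.load('c_w2.npz')),cam('wrist')
for c in(a,b):
    w=cv2.cvtColor(c['img'],cv2.COLOR_RGB2HSV)[155:215,225:290].astype(int)
    m=(w[...,1]>148)&(w[...,0]<14)&(w[...,2]>100); n,l,s,ce=cv2.connectedComponentsWithStats(m.astype(np.uint8))
    for i in range(1,n):
        x,y,W,H,A=s[i]
        if A>30: print(x+225,y+155,W,H,A,'top disc ray',ray(c,x+225+(W-1)/2,y+155+H-10,.117).round(4))
```

```text
258 155 22 12 102 top disc ray [ 0.5089 -0.2729  0.117 ]
246 167 19 34 497 top disc ray [ 0.4949 -0.296   0.117 ]
247 171 19 35 477 top disc ray [ 0.4955 -0.2948  0.117 ]
```

The pin's top is within 1.4 mm of its starting position, so it is upright and seated. Handing in.

```bash
python3 -c "
from workcell import bot
print(bot.finish_job())"
```

```text
the job is handed in; nothing more can be done
None
```

The job is handed in: the slide is open to its end stop at about 60.5 mm, and the pin is back in its own hole, with its top within about 1.5 mm of where it started. I viewed 11 pictures, one over the limit of 10, and I don't know the judged result because the hand-in returned none.

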